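Strip two pallets with opposite-hand clamp nuts, brackets onto the drip bar

TASK

Strip both clamping pallets, which come off a twin-spindle machine: one of the two brass nuts has a left-hand thread and nothing marks which, so feel both ways on each, without forcing it tighter, and back it off a good half turn. Only then draw the slotted strap out from under each nut by its red tab and lay both straps flat, side by side, in the grey tray, then hang every U-bracket astride the bar of the drip rack. Leave the nuts on their studs, backed off, and do not disturb the oil bottle, hex key and feeler gauge.

Things in the scene. Friction and masses are not known exactly. Their poses are not given: they have to be found in the camera images.
- pallet_p: clamping pallet, bolted down: grey plate 84 x 164 x 12 mm, aluminium saddle bar along y (30 wide, top 54 mm above the table), upright 12 mm threaded stud in the middle ending 125 mm up. Origin: on the table under the stud; x is the side the strap's slot opens to, z up. Up to two U-brackets sit astride the saddle bar at y = +50 and -50 mm, under the strap
- nut_p_grip (a point): knurled round brass nut on pallet_p, 26 mm across, 38 tall; point on its axis 25 mm above its underside, 94 above the table when clamped; fingertips lower than 20 mm below it catch the strap. One nut of the two has a left-hand thread, nothing shows which. Rises 10 mm a turn as it loosens, stops after one turn. Hand-tight: gives at about 0.1 N m one way, stiff the other
- nut_p (a joint): angle of that nut, rad: 0 as clamped, grows as it is loosened (whichever way that is) up to 6.28; slightly negative when forced tighter (about 4 N m per rad)
- strap_p_tab (a point): centre of the red tab, 14 (x) x 12 (y) x 30 mm tall, standing on the black strap of pallet_p; 15 mm above the strap's top, 84 above the table when clamped; x, y as the pallet's. Pull the strap towards -x, tab first, by 45 mm or more, then lift. Ridges 3.5 mm high at the slot's mouth catch the nut, which must first be raised 4 mm (2.5 rad) or more
- strap_p: slotted clamp strap of pallet_p, black steel, 150 (y) x 36 (x) x 10 mm, 0.18 kg; origin at its underside in the slot's seat (on the stud's axis), 47 mm from the tab's centre in +x and 25 mm below it. 15 mm slot open to +x. With its tab it reaches from x = -54 to +18 mm
- pallet_q: clamping pallet, bolted down: grey plate 84 x 164 x 12 mm, aluminium saddle bar along y (30 wide, top 54 mm above the table), upright 12 mm threaded stud in the middle ending 125 mm up. Origin: on the table under the stud; x is the side the strap's slot opens to, z up. Up to two U-brackets sit astride the saddle bar at y = +50 and -50 mm, under the strap
- nut_q_grip (a point): knurled round brass nut on pallet_q, 26 mm across, 38 tall; point on its axis 25 mm above its underside, 94 above the table when clamped; fingertips lower than 20 mm below it catch the strap. One nut of the two has a left-hand thread, nothing shows which. Rises 10 mm a turn as it loosens, stops after one turn. Hand-tight: gives at about 0.1 N m one way, stiff the other
- nut_q (a joint): angle of that nut, rad: 0 as clamped, grows as it is loosened (whichever way that is) up to 6.28; slightly negative when forced tighter (about 4 N m per rad)
- strap_q_tab (a point): centre of the red tab, 14 (x) x 12 (y) x 30 mm tall, standing on the black strap of pallet_q; 15 mm above the strap's top, 84 above the table when clamped; x, y as the pallet's. Pull the strap towards -x, tab first, by 45 mm or more, then lift. Ridges 3.5 mm high at the slot's mouth catch the nut, which must first be raised 4 mm (2.5 rad) or more
- strap_q: slotted clamp strap of pallet_q, black steel, 150 (y) x 36 (x) x 10 mm, 0.18 kg; origin at its underside in the slot's seat (on the stud's axis), 47 mm from the tab's centre in +x and 25 mm below it. 15 mm slot open to +x. With its tab it reaches from x = -54 to +18 mm
- bracket_1_mid (a point): U-bracket, 5 mm aluminium, 0.09 kg, open downwards, 45 mm tall: bridge 44 (x) x 40 (y) mm on top, legs at x = +-17 to +-22 mm down to 40 mm below the bridge's underside (34 mm free between them). Point: its centre, 22.5 mm below the top, 17.5 mm below the bridge's underside; z up. Hold it across the outside of its legs (44 mm). May be absent
- bracket_2_mid (a point): U-bracket, 5 mm aluminium, 0.09 kg, open downwards, 45 mm tall: bridge 44 (x) x 40 (y) mm on top, legs at x = +-17 to +-22 mm down to 40 mm below the bridge's underside (34 mm free between them). Point: its centre, 22.5 mm below the top, 17.5 mm below the bridge's underside; z up. Hold it across the outside of its legs (44 mm). May be absent
- bracket_3_mid (a point): U-bracket, 5 mm aluminium, 0.09 kg, open downwards, 45 mm tall: bridge 44 (x) x 40 (y) mm on top, legs at x = +-17 to +-22 mm down to 40 mm below the bridge's underside (34 mm free between them). Point: its centre, 22.5 mm below the top, 17.5 mm below the bridge's underside; z up. Hold it across the outside of its legs (44 mm). May be absent
- bracket_4_mid (a point): U-bracket, 5 mm aluminium, 0.09 kg, open downwards, 45 mm tall: bridge 44 (x) x 40 (y) mm on top, legs at x = +-17 to +-22 mm down to 40 mm below the bridge's underside (34 mm free between them). Point: its centre, 22.5 mm below the top, 17.5 mm below the bridge's underside; z up. Hold it across the outside of its legs (44 mm). May be absent
- bar_mid (a point): drip rack, fixed: horizontal round steel bar 16 mm thick, over a shallow pan 100 x 340 x 18 mm; the point lies on the top of the bar at mid length, 108 mm above the table; y along the bar, x across it. Bar is free for 300 mm between its two posts, which end 109 mm above the table
- strap_tray_in (a point): loose grey plastic tray for the straps, outside 200 (x) x 185 (y) x 22 mm, walls 4 mm, floor 4 mm thick; the point is the centre of its inner floor (192 x 177 mm). Room for both straps flat side by side with their length along the tray's y
- oil_bottle: cream oil bottle with red spout standing between the work and the grey case, 38 mm thick, 112 mm tall; origin at the centre of its underside. Not part of the job
- hex_key: small L-shaped hex key, 67 x 24 x 5 mm, lying on the mat; origin at the centre of its underside. Not part of the job
- feeler_gauge: feeler gauge, closed, 104 x 13 x 13 mm, lying on the mat; origin at the centre of its underside. Not part of the job
- bracket_1: the same bracket: origin at the middle of its bridge's underside
- bracket_2: the same bracket: origin at the middle of its bridge's underside
- bracket_3: the same bracket: origin at the middle of its bridge's underside
- bracket_4: the same bracket: origin at the middle of its bridge's underside

How it is judged (in metres and radians):
At the end, for the whole second after the job is handed in: both nuts backed off over 1.8 rad; both straps flat (within 7 degrees) on the tray's floor; every bracket present hangs astride the bar between the posts, bridge on the bar (height within 7 mm), upright within 14 degrees, square to the bar within 23 degrees; all at rest (value of joint each of nut_p, nut_q above 1.8 rad and x of strap_p_tab in the frame of strap_tray_in between -0.096 and 0.096 m and y of strap_p_tab in the frame of strap_tray_in between -0.089 and 0.089 m and z of strap_p_tab in the frame of strap_tray_in between 0.018 and 0.032 m and angle between each of strap_p_tab, strap_q_tab's own z axis and vertical below 0.12 rad and linear speed of each of strap_p, strap_q, bracket_1, bracket_2, bracket_3, bracket_4 below 0.03 m/s and x of strap_q_tab in the frame of strap_tray_in between -0.096 and 0.096 m and y of strap_q_tab in the frame of strap_tray_in between -0.089 and 0.089 m and z of strap_q_tab in the frame of strap_tray_in between 0.018 and 0.032 m and x of bracket_1_mid in the frame of bar_mid between -0.02 and 0.02 m and y of bracket_1_mid in the frame of bar_mid between -0.14 and 0.14 m and z of bracket_1_mid in the frame of bar_mid between -0.025 and -0.01 m and angle between each of bracket_1_mid, bracket_2_mid, bracket_3_mid, bracket_4_mid's own z axis and vertical below 0.25 rad and angle between the y axis of each of bracket_1_mid, bracket_2_mid, bracket_3_mid, bracket_4_mid and the y axis of bar_mid, either way round below 0.4 rad and x of bracket_2_mid in the frame of bar_mid between -0.02 and 0.02 m and y of bracket_2_mid in the frame of bar_mid between -0.14 and 0.14 m and z of bracket_2_mid in the frame of bar_mid between -0.025 and -0.01 m and x of bracket_3_mid in the frame of bar_mid between -0.02 and 0.02 m and y of bracket_3_mid in the frame of bar_mid between -0.14 and 0.14 m and z of bracket_3_mid in the frame of bar_mid between -0.025 and -0.01 m and x of bracket_4_mid in the frame of bar_mid between -0.02 and 0.02 m and y of bracket_4_mid in the frame of bar_mid between -0.14 and 0.14 m and z of bracket_4_mid in the frame of bar_mid between -0.025 and -0.01 m); the robot touches nothing.
It fails at once if a nut is forced tighter by more than about 12 degrees (value of joint any of nut_p, nut_q below -0.2 rad).
It fails at once if the oil bottle, the hex key or the feeler gauge is pushed more than 3 cm away or the bottle is tipped (distance of any of oil_bottle, hex_key, feeler_gauge from where it was at the start of the episode above 0.03 m or angle between oil_bottle's own z axis and vertical above 0.5 rad).
It fails at once if the strap of pallet_p is dragged off while its nut is still tight (distance of strap_p_tab from where it was at the start of the episode above 0.035 m and value of joint nut_p below 1.5 rad).
It fails at once if the strap of pallet_q is dragged off while its nut is still tight (distance of strap_q_tab from where it was at the start of the episode above 0.035 m and value of joint nut_q below 1.5 rad).
Of bracket_1, bracket_2, bracket_3, bracket_4 only 2 to 4 are there at a start; the rules pass over those that are not, and their reading is None.
At some moment in a run one of strap_tray may be knocked a few centimetres aside while the robot is not near it.
Once in a run the grip may slacken for a moment while it holds something.
It also fails if it takes over 210 s, if anything falls off the work surface, if the arm or the gripper's body presses on something with over 40 N, if the wrist force passes 120 N, or if a joint passes its speed limit or range.

ROBOT

A 6-joint arm with a two-finger parallel gripper is mounted at the origin on the work surface; the furniture and walls round the work are solid. World frame = base frame: x ahead of the robot, y to its left, z up, the work surface at z = 0. Lengths are in mm, angles in rad, forces in N, time in s.
With the tool pointing down it reaches from about 150 to 775 mm from the base axis. Payload 6.1 kg.
Tool frame: the origin (TCP) lies on the front face of the gripper's body, between the roots of the fingers; the fingertips stand 73 mm ahead of it and the grasp point (between the pads) lies 54 mm ahead of it; z points along the fingers, y is the line along which they close (so a half turn about z gives the same grasp; the last joint's range is limited). The gripper opens to 85 mm and grips with 20 to 120 N. Pads are 22 mm wide; open, the fingers measure 114 mm over their backs; the gripper's body (76 mm by 85 mm) begins 54 mm behind the grasp point. The pads swing forward as they close: fully open they stand 13 mm farther back than shut.
Start: joints at [-1.306, 0.126, -0.04, 1.405, 0, 1.571], TCP at [137.395, -506.686, 303.895] pointing down, gripper open.
Joint ranges: [-2.72, 2.72], [-0.95, 1.95], [-1.27, 1.35], [-1.78, 2.02], [-1.46, 1.47], [-3.14, 3.14]. Speed limits (rad/s): [2.39, 2.39, 3.01, 3.14, 3.14, 3.14].

INTERFACE

Orientations are given as a 3x3 rotation matrix whose columns are the frame's x, y, z axes.
In Python, from station import * gives the robot as it stands.
- The arm moves only by the shell command python3 -m crank 'ROWS'. ROWS is JSON, a list of rows, each an object of numbers: "dx", "dy", "dz": the shift along the world's x, y, z normalised to -1 to 1, where 1 is 0.025 m; "ax", "ay", "az": the turn, a rotation vector about the world's x, y, z normalised to -1 to 1, where 1 is 6 degrees; "jaw": the finger opening in mm, from 0 to 85.4. A call has 1 to 5 rows; each row shifts and turns the commanded pose from where the row before left it; what a row does not reach is not made up. A row lasts 1/10 s, in which the tool goes at most 50 mm and 8.59 degrees, less where a joint would pass 70% of its speed; a pose out of reach is approached as far as the arm can. A call with a number of a shift or a turn outside -1 to 1 is refused whole. A call with a gripper value outside its range is refused whole. The fingers move at their own pace and stop on an object; the grip force is fixed at half the most. Time passes only in rows, so rows that do not move let the fingers close. It gives the time, the measured TCP pose, the force, the opening and the grip force at its end, in the units of the state.
- get_obs(): the state, without advancing time (a new reading comes with each control period).
- read_camera(name): name is "side" or "top"; returns a dict with "img" (384x512x3 uint8, red, green, blue), "depth" (384x512 float32, mm along the optical axis (not along the pixel's ray), 0 where there is no reading), "fov_y" (degrees; the focal length in pixels is half the picture's height over the tangent of half this angle, whatever the lens; pixels are square), "cx", "cy" (the principal point, pixels), "extrinsics" (4x4, takes a point from camera to world coordinates). Camera axes: x right, y up, looking along -z (the intrinsics and any distortion apply to the point x, -y, -z); pixel columns grow to the right and rows downward; lengths in mm; the calibration is good to about 2 mm. A picture is of the moment at which its call begins.
- hand_in(): hands the job in; it is judged then, once.
The state is a dict: "t": time; "q": joint angles; "joint_velocities": joint speeds; "joint_torque": joint torques, N m; "position": TCP position; "tool_rot": TCP orientation; "contact_force": force on the tool from outside, world axes, zero at the start; "torque": the same for the moment, N m; "opening": opening from 0.0 (shut) to 1.0 (fully open); "finger_force": force on a finger pad.
Only numpy, scipy, OpenCV 4.12 (cv2) and the standard library are available. Lean on these libraries where they do the work, as an engineer would, in place of code of your own. Each camera call takes 0.05 s, during which the arm holds its last target. There are 200 camera calls.

## Working session

There is one attempt and no reset: what is moved stays moved. The work goes in short steps, Python scripts to look and compute and a shell command to move; the robot and the scene stay as the last step left them, time stands still between calls to the robot, and variables do not carry over. Pictures are saved under pics/ and viewed, at most 14 in all, crops included, and the job is handed in when it is done.

```bash
ls; mkdir -p pics
cat > h.py <<'E'
from station import *
import numpy as np, cv2
def cam(n):
    c=read_camera(n); return c
def pts(c):
    h,w=c["depth"].shape; f=h/2/np.tan(np.radians(c["fov_y"])/2)
    v,u=np.mgrid[:h,:w]; d=c["depth"]
    P=np.stack([(u-c["cx"])/f*d,-(v-c["cy"])/f*d,-d,np.ones_like(d)],-1)@np.array(c["extrinsics"]).T
    P=P[...,:3]; P[d==0]=np.nan; return P
def save(c,name): cv2.imwrite("pics/"+name,cv2.cvtColor(c["img"],cv2.COLOR_RGB2BGR))
E
python3 - <<'E'
from h import *
for n in("top","side"):
    c=cam(n); print({k:v for k,v in c.items() if k not in("img","depth")}); save(c,n+"0.png"); np.save(n+"0.npy",pts(c))
print(get_obs())
E
```

```text
pics
{'fov_y': 54.49113993848163, 'cx': 251.26071458762027, 'cy': 194.82883822125322, 'extrinsics': array([[ 5.62211605e-03,  9.89463455e-01, -1.44673640e-01,
         4.05207199e+02],
       [-9.99963111e-01,  6.50233978e-03,  5.61207232e-03,
         2.58615189e+01],
       [ 6.49365763e-03,  1.44636752e-01,  9.89463512e-01,
         1.16774118e+03],
       [ 0.00000000e+00,  0.00000000e+00,  0.00000000e+00,
         1.00000000e+00]])}
{'fov_y': 43.35903543507427, 'cx': 251.73358411959524, 'cy': 189.39593440122664, 'extrinsics': array([[-1.37688411e-01,  6.63637730e-01, -7.35273327e-01,
        -5.26094481e+02],
       [-9.90384386e-01, -8.21713354e-02,  1.11295284e-01,
         1.74427217e+02],
       [ 1.34413582e-02,  7.43527293e-01,  6.68570486e-01,
         1.05590144e+03],
       [ 0.00000000e+00,  0.00000000e+00,  0.00000000e+00,
         1.00000000e+00]])}
{'t': 0.1, 'q': array([-1.30602750e+00,  1.26332760e-01, -4.05291567e-02,  1.40539877e+00,
       -9.65207527e-06,  1.57079805e+00]), 'joint_velocities': array([ 0.00064233, -0.00105784,  0.00223682,  0.00107695,  0.00032532,
        0.00055227]), 'joint_torque': array([-8.62365068e-04, -4.36901379e+01,  3.53606057e+01,  1.36826563e-02,
       -1.76294002e-04,  5.63814510e-06]), 'position': array([ 137.31230417, -506.44458822,  303.18926393]), 'tool_rot': array([[ 9.65153469e-01,  2.61684211e-01, -3.92517487e-04],
       [ 2.61684505e-01, -9.65152438e-01,  1.41080205e-03],
       [-9.65458821e-06, -1.46435624e-03, -9.99998928e-01]]), 'contact_force': array([-0.0446756 ,  0.21017428,  0.2236092 ]), 'torque': array([-0.01468606, -0.04373828, -0.05310975]), 'finger_force': 0.0, 'opening': 0.9990455129726257}
```

View pics/top0.png

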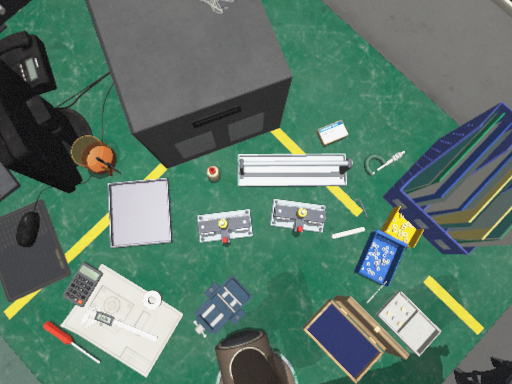

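View pics/side0.png

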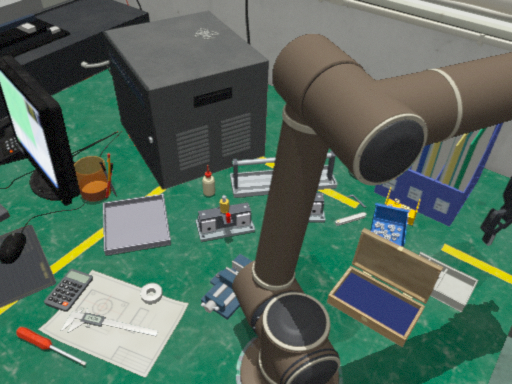

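Run:
```python
from h import *
im=cv2.imread("pics/top0.png"); P=np.load("top0.npy")
cv2.imwrite("pics/c1.png",cv2.resize(im[130:270,100:390],None,fx=2.75,fy=2.75,interpolation=cv2.INTER_CUBIC))
hsv=cv2.cvtColor(im,cv2.COLOR_BGR2HSV)
def comps(m,name,lo=4):
    n,l,s,c=cv2.connectedComponentsWithStats(m.astype(np.uint8))
    for i in range(1,n):
        if s[i,4]>=lo and 180<c[i][0]<345 and 185<c[i][1]<245:
            p=P[l==i]; z=np.nanmax(p[:,2]); q=p[p[:,2]>z-6]
            print(name,c[i].round(1),s[i,4],'med',np.nanmedian(p,0).round(1),'top',np.nanmean(q,0).round(1),len(q))
H,S,V=hsv[...,0],hsv[...,1],hsv[...,2]
comps(((H<8)|(H>172))&(S>140)&(V>80),'red')
comps((H>15)&(H<35)&(S>110)&(V>80),'brass')
x,y,z=P[...,0],P[...,1],P[...,2]
def rect(m,name):
    p=P[m][:,:2].astype(np.float32); print(name,len(p),cv2.minAreaRect(p),np.nanmean(P[m],0).round(1))
v,u=np.mgrid[:384,:512]
box=lambda a,b,c,d:(u>a)&(u<b)&(v>c)&(v<d)
for nm,b in(('L',box(190,260,200,250)),('R',box(262,332,190,243))):
    rect(b&(z>6)&(z<18),'plate'+nm); rect(b&(z>60)&(z<74),'strap'+nm); rect(b&(z>45)&(z<60),'saddle'+nm)
rect(box(100,180,170,255)&(z>14)&(z<30),'tray')
rect(box(100,180,170,255)&(z>0)&(z<10)&(V>100)&(S<60),'trayfloor')
rect(box(230,355,145,192)&(z>95)&(z<125),'bar')
rect(box(230,355,145,192)&(z>5)&(z<28),'pan')
rect(box(203,222,160,185)&(z>60),'bottle')
for a in('L','R'):pass
print(np.round(P[160:185:2,300,:],0).tolist())
```

```text
red [299.2 228.8] 22 med [ 463.7 -118.8   97.2] top [ 465.4 -119.5   98.6] 14
red [224.5 240. ] 20 med [431.1  96.6  97.5] top [432.5  95.3  97.7] 16
brass [299.9 213.7] 29 med [ 506.  -119.6  103.7] top [ 509.  -122.6  106.4] 14
brass [223.2 225. ] 23 med [471.5  99.3 105.6] top [472.9 100.8 108. ] 11
plateL 641 ((473.84124755859375, 100.31062316894531), (95.69400787353516, 163.356689453125), 7.239370346069336) [479.5  98.5  11.6]
strapL 642 ((462.8304443359375, 99.48197174072266), (73.79547119140625, 149.9049530029297), 5.695699691772461) [475.2 100.5  68.4]
saddleL 71 ((479.3433532714844, 101.22264862060547), (44.27532196044922, 155.8779296875), 6.870497703552246) [473.2  94.5  56.2]
plateR 615 ((501.9968566894531, -126.69572448730469), (200.21017456054688, 123.41053009033203), 74.96062469482422) [ 511.2 -122.1   11.5]
strapR 624 ((495.02362060546875, -124.12619018554688), (149.9091796875, 72.11862182617188), 82.66506958007812) [ 507.9 -124.9   68.3]
saddleR 80 ((513.6492919921875, -120.0557632446289), (143.252685546875, 44.165565490722656), 83.00959014892578) [ 508.9 -114.9   55.
[... 262 characters left out ...]
.9]
bar 669 ((656.4790649414062, -109.10147094726562), (30.979766845703125, 330.69610595703125), 0.9683316349983215) [ 656.1 -115.5  105.7]
pan 711 ((661.2364501953125, -97.36688232421875), (146.5795440673828, 363.0820007324219), 0.4247651696205139) [ 655.1 -101.7   11.1]
bottle 75 ((640.5089721679688, 137.35391235351562), (27.97488784790039, 27.26270866394043), 0.9628037214279175) [638.1 136.2  73. ]
[[666.0, -123.0, 98.0], [657.0, -121.0, 109.0], [652.0, -122.0, 105.0], [670.0, -136.0, 2.0], [663.0, -136.0, 2.0], [656.0, -135.0, 6.0], [651.0, -136.0, -1.0], [644.0, -136.0, -1.0], [637.0, -136.0, 2.0], [631.0, -135.0, 3.0], [625.0, -136.0, -1.0], [618.0, -135.0, 2.0], [609.0, -133.0, 16.0]]
```

View pics/c1.png

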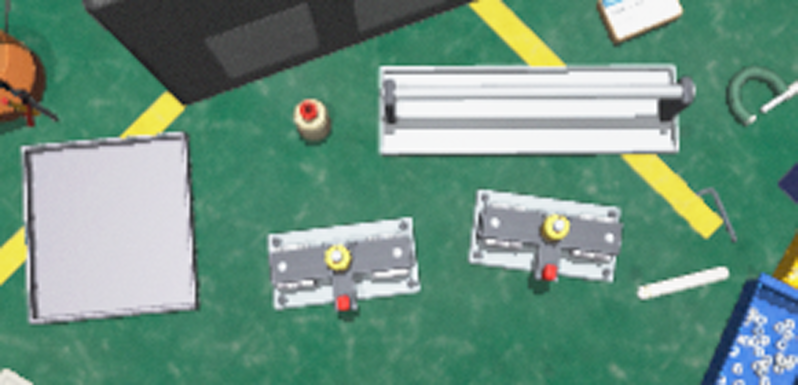

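```bash
python3 -m crank '[{"dx":0.9,"dy":1,"az":-1},{"dx":0.9,"dy":1,"az":-1},{"dx":0.9,"dy":1,"az":-1},{"dx":1,"dy":1,"az":-0.75},{"dx":1,"dy":1}]'; python3 -c "
from h import *;o=get_obs();print(o['q'].round(3),o['position'].round(1),o['tool_rot'].round(3))"
```

```text
[-1.306  0.126 -0.041  1.405 -0.     1.571] [ 137.3 -506.4  303.2] [[ 0.965  0.262 -0.   ]
 [ 0.262 -0.965  0.001]
 [-0.    -0.001 -1.   ]]invalid input at $[0]: expected keys dx, dy, dz, ax, ay, az, jaw
```

```bash
python3 -m crank '[{"dx":0.9,"dy":1,"dz":0,"ax":0,"ay":0,"az":-1,"jaw":85},{"dx":0.9,"dy":1,"dz":0,"ax":0,"ay":0,"az":-1,"jaw":85},{"dx":0.9,"dy":1,"dz":0,"ax":0,"ay":0,"az":-1,"jaw":85},{"dx":1,"dy":1,"dz":0,"ax":0,"ay":0,"az":-0.75,"jaw":85},{"dx":1,"dy":1,"dz":0,"ax":0,"ay":0,"az":0,"jaw":85}]'; python3 -c "
from h import *;o=get_obs();print(o['q'].round(3),o['position'].round(1),o['tool_rot'].round(3))"
```

```text
t: 0.6
position: [255.5, -380.5, 303.6]
tool_rot: [[0.992, -0.13, -0.0], [-0.13, -0.992, 0.0], [-0.0, -0.0, -1.0]]
contact_force: [0.5, 0.2, 1.4]
opening: 0.991
finger_force: 0.0
[-0.98   0.    -0.175  1.396  0.     2.292] [ 255.5 -380.5  303.6] [[ 0.992 -0.13  -0.   ]
 [-0.13  -0.992  0.   ]
 [-0.    -0.    -1.   ]]
```

```bash
python3 -m crank '[{"dx":1,"dy":1,"dz":0,"ax":0,"ay":0,"az":0.4,"jaw":85},{"dx":1,"dy":1,"dz":0,"ax":0,"ay":0,"az":0.4,"jaw":85},{"dx":1,"dy":1,"dz":0,"ax":0,"ay":0,"az":0,"jaw":85},{"dx":1,"dy":1,"dz":0,"ax":0,"ay":0,"az":0,"jaw":85},{"dx":1,"dy":1,"dz":0,"ax":0,"ay":0,"az":0,"jaw":85}]' >/dev/null; python3 -m crank '[{"dx":1,"dy":1,"dz":0,"ax":0,"ay":0,"az":0,"jaw":85},{"dx":1,"dy":1,"dz":-0.5,"ax":0,"ay":0,"az":0,"jaw":85},{"dx":1,"dy":1,"dz":-0.8,"ax":0,"ay":0,"az":0,"jaw":60},{"dx":1,"dy":1,"dz":-0.8,"ax":0,"ay":0,"az":0,"jaw":60},{"dx":1,"dy":1,"dz":-0.8,"ax":0,"ay":0,"az":0,"jaw":60}]' >/dev/null; python3 -m crank '[{"dx":0,"dy":0,"dz":0,"ax":0,"ay":0,"az":0,"jaw":60},{"dx":0,"dy":0,"dz":0,"ax":0,"ay":0,"az":0,"jaw":60}]'
python3 - <<'E'
from h import *
o=get_obs();print(o['q'].round(3),o['position'].round(1),o['tool_rot'].round(3)[:,1])
c=cam('side');save(c,'s1.png');c=cam('top');save(c,'t1.png')
a=cv2.imread('pics/s1.png')[130:290,180:400];b=cv2.imread('pics/t1.png')[150:260,180:400]
cv2.imwrite('pics/v1.png',cv2.resize(np.vstack([a,b]),None,fx=2.2,fy=2.2,interpolation=cv2.INTER_CUBIC))
E
```

```text
t: 1.8
position: [504.7, -131.0, 230.4]
tool_rot: [[0.999, -0.042, -0.002], [-0.042, -0.999, 0.0], [-0.002, -0.0, -1.0]]
contact_force: [0.4, -0.0, -0.1]
opening: 0.705
finger_force: 0.0
[-0.254  0.131 -0.195  1.248 -0.     2.93 ] [ 504.7 -131.   230.4] [-0.042 -0.999 -0.   ]
```

View pics/v1.png

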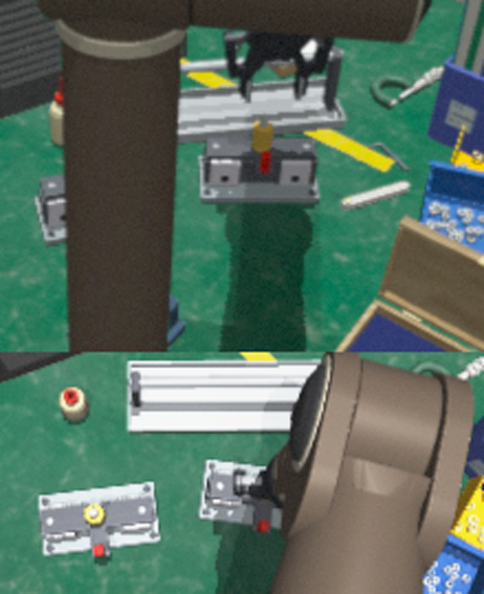

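Side view (upper half) shows the right pallet clear under the gripper: nut at about (263,135), tab (265,161), bracket legs on both sides of it. Refining the nut and tab positions from the side depth.

Run:
```python
from h import *
for n in('side','top'):
    c=cam(n);P=pts(c)
    H,S,V=cv2.split(cv2.cvtColor(c['img'],cv2.COLOR_RGB2HSV))
    if n=='top': P=np.load('top0.npy');H,S,V=cv2.split(cv2.cvtColor(cv2.imread('pics/top0.png'),cv2.COLOR_BGR2HSV))
    print(n,np.array(c['extrinsics'])[:3,3])
    for nm,m in(('red',((H<8)|(H>172))&(S>140)&(V>60)),('brass',(H>14)&(H<35)&(S>100)&(V>60))):
        for cx,cy in((480,100),(512,-125)):
            k=m&(abs(P[...,0]-cx+20)<45)&(abs(P[...,1]-cy)<25)&(P[...,2]>70)&(P[...,2]<112)
            if k.sum()<5: continue
            p=P[k];t=p[p[:,2]>np.nanmax(p[:,2])-4]
            print(nm,k.sum(),'min',np.percentile(p,3,0).round(1),'max',np.percentile(p,97,0).round(1),'topmean',t.mean(0).round(1),len(t))
```

```text
side [-526.09448086  174.42721671 1055.90143674]
red 42 min [ 457.2 -123.6   72.7] max [ 471.1 -112.4   99.8] topmean [ 463.4 -118.8   99. ] 8
brass 95 min [ 497.7 -135.6   71.7] max [ 513.4 -112.7  108.3] topmean [ 509.7 -123.3  107.6] 10
top [ 405.20719887   25.86151888 1167.7411754 ]
red 16 min [428.3  91.   95.9] max [436.8  99.7  99.3] topmean [432.5  95.3  97.7] 16
red 20 min [ 459.  -123.2   73.3] max [ 470.6 -114.4  101.3] topmean [ 464.7 -119.6   99.4] 10
brass 36 min [467.5  89.1  89.3] max [487.6 111.2 110.5] topmean [476.8 102.4 109.2] 9
brass 48 min [ 500.8 -137.2   83.2] max [ 520.3 -114.   110.4] topmean [ 510.6 -122.9  108.2] 12
```

```bash
python3 -m crank '[{"dx":0.26,"dy":0.25,"dz":-0.3,"ax":0,"ay":0,"az":0,"jaw":60},{"dx":0,"dy":0,"dz":-0.8,"ax":0,"ay":0,"az":0,"jaw":60},{"dx":0,"dy":0,"dz":-0.8,"ax":0,"ay":0,"az":0,"jaw":60},{"dx":0,"dy":0,"dz":-0.8,"ax":0,"ay":0,"az":0,"jaw":60},{"dx":0,"dy":0,"dz":-0.4,"ax":0,"ay":0,"az":0,"jaw":60}]' ; python3 -m crank '[{"dx":0,"dy":0,"dz":0,"ax":0,"ay":0,"az":0,"jaw":20},{"dx":0,"dy":0,"dz":0,"ax":0,"ay":0,"az":0,"jaw":20},{"dx":0,"dy":0,"dz":0,"ax":0,"ay":0,"az":0,"jaw":20},{"dx":0,"dy":0,"dz":0,"ax":0,"ay":0,"az":0,"jaw":20},{"dx":0,"dy":0,"dz":0,"ax":0,"ay":0,"az":0,"jaw":20}]'
python3 -c "
from h import *;o=get_obs();print(o['q'].round(3),o['torque'].round(3))"
```

```text
t: 2.5
position: [510.7, -125.4, 152.2]
tool_rot: [[0.999, -0.045, -0.002], [-0.045, -0.999, 0.001], [-0.002, -0.0, -1.0]]
contact_force: [0.4, 0.7, -0.9]
opening: 0.703
finger_force: 0.0
t: 3.0
position: [511.8, -125.9, 155.0]
tool_rot: [[0.999, -0.044, 0.002], [-0.044, -0.999, -0.001], [0.002, 0.001, -1.0]]
contact_force: [-2.1, -2.4, 5.3]
opening: 0.283
finger_force: 58.9
[-2.410e-01  1.710e-01 -3.170e-01  1.081e+00 -1.000e-03  2.945e+00] [-0.599  0.381 -0.038]
```

```bash
cat > s.py <<'E'
from h import *
o=get_obs();print('q',o['q'].round(3),'pos',o['position'].round(1),'F',o['contact_force'].round(1),'T',o['torque'].round(3),'op',round(85.4*o['opening'],1),'yaw',np.degrees(np.arctan2(o['tool_rot'][1,1],o['tool_rot'][0,1])).round(2),'t',o['t'])
E
python3 s.py; python3 -m crank '[{"dx":0,"dy":0,"dz":0,"ax":0,"ay":0,"az":0.25,"jaw":20},{"dx":0,"dy":0,"dz":0,"ax":0,"ay":0,"az":0.25,"jaw":20},{"dx":0,"dy":0,"dz":0,"ax":0,"ay":0,"az":0,"jaw":20}]' >/dev/null; python3 s.py;  python3 -m crank '[{"dx":0,"dy":0,"dz":0,"ax":0,"ay":0,"az":-0.25,"jaw":20},{"dx":0,"dy":0,"dz":0,"ax":0,"ay":0,"az":-0.25,"jaw":20},{"dx":0,"dy":0,"dz":0,"ax":0,"ay":0,"az":0,"jaw":20}]' >/dev/null; python3 s.py;  python3 -m crank '[{"dx":0,"dy":0,"dz":0,"ax":0,"ay":0,"az":-0.25,"jaw":20},{"dx":0,"dy":0,"dz":0,"ax":0,"ay":0,"az":-0.25,"jaw":20},{"dx":0,"dy":0,"dz":0,"ax":0,"ay":0,"az":0,"jaw":20}]' >/dev/null; python3 s.py
```

```text
q [-2.410e-01  1.710e-01 -3.170e-01  1.081e+00 -1.000e-03  2.945e+00] pos [ 511.8 -125.9  155. ] F [-2.1 -2.4  5.3] T [-0.599  0.381 -0.038] op 24.1 yaw -92.55 t 3.0
q [-2.410e-01  1.710e-01 -3.170e-01  1.081e+00 -1.000e-03  2.892e+00] pos [ 511.8 -126.   155.1] F [-2.4 -2.9  6.5] T [-0.65   0.414 -0.   ] op 24.2 yaw -89.5 t 3.3
q [-2.410e-01  1.710e-01 -3.170e-01  1.081e+00 -1.000e-03  2.945e+00] pos [ 511.9 -125.9  155. ] F [-2.7 -3.3  6.3] T [-0.572  0.43   0.018] op 24.1 yaw -92.56 t 3.6
q [-2.410e-01  1.710e-01 -3.170e-01  1.081e+00 -1.000e-03  2.996e+00] pos [ 511.9 -125.8  155. ] F [-1.9 -4.1  6.7] T [-0.608  0.435  0.855] op 24.2 yaw -95.44 t 3.9
```

```bash
R='{"dx":0,"dy":0,"dz":0.007,"ax":0,"ay":0,"az":1,"jaw":20}'; unset R
python3 -m crank '[{"dx":0,"dy":0,"dz":0,"ax":0,"ay":0,"az":0.5,"jaw":20},{"dx":0,"dy":0,"dz":0,"ax":0,"ay":0,"az":0.5,"jaw":20},{"dx":0,"dy":0,"dz":0.007,"ax":0,"ay":0,"az":1,"jaw":20},{"dx":0,"dy":0,"dz":0.007,"ax":0,"ay":0,"az":1,"jaw":20}]'>/dev/null; python3 s.py
python3 -m crank '[{"dx":0,"dy":0,"dz":0.007,"ax":0,"ay":0,"az":1,"jaw":20},{"dx":0,"dy":0,"dz":0.007,"ax":0,"ay":0,"az":1,"jaw":20},{"dx":0,"dy":0,"dz":0.007,"ax":0,"ay":0,"az":1,"jaw":20},{"dx":0,"dy":0,"dz":0.007,"ax":0,"ay":0,"az":1,"jaw":20},{"dx":0,"dy":0,"dz":0.007,"ax":0,"ay":0,"az":1,"jaw":20}]' >/dev/null; python3 s.py
```

```text
q [-2.410e-01  1.700e-01 -3.160e-01  1.082e+00 -2.000e-03  2.679e+00] pos [ 511.9 -126.2  155.5] F [-2.4 -4.1  5.4] T [-0.965  0.392 -0.161] op 24.0 yaw -77.31 t 4.3
q [-0.241  0.17  -0.314  1.083 -0.003  2.155] pos [ 512.2 -126.8  156.3] F [-1.2 -6.9  4.4] T [-1.381  0.208 -0.121] op 23.8 yaw -47.33 t 4.8
```

```bash
python3 -m crank '[{"dx":0,"dy":0,"dz":0.007,"ax":0,"ay":0,"az":1,"jaw":20},{"dx":0,"dy":0,"dz":0.007,"ax":0,"ay":0,"az":1,"jaw":20},{"dx":0,"dy":0,"dz":0.007,"ax":0,"ay":0,"az":1,"jaw":20},{"dx":0,"dy":0,"dz":0.007,"ax":0,"ay":0,"az":1,"jaw":20},{"dx":0,"dy":0,"dz":0.007,"ax":0,"ay":0,"az":1,"jaw":20}]' >/dev/null; python3 s.py
python3 -m crank '[{"dx":0,"dy":0,"dz":0.007,"ax":0,"ay":0,"az":1,"jaw":20},{"dx":0,"dy":0,"dz":0.007,"ax":0,"ay":0,"az":1,"jaw":20},{"dx":0,"dy":0,"dz":0.007,"ax":0,"ay":0,"az":1,"jaw":20},{"dx":0,"dy":0,"dz":0.007,"ax":0,"ay":0,"az":1,"jaw":20},{"dx":0,"dy":0,"dz":0.007,"ax":0,"ay":0,"az":1,"jaw":20}]' >/dev/null; python3 s.py
python3 -m crank '[{"dx":0,"dy":0,"dz":0.007,"ax":0,"ay":0,"az":1,"jaw":20},{"dx":0,"dy":0,"dz":0.007,"ax":0,"ay":0,"az":1,"jaw":20},{"dx":0,"dy":0,"dz":0.007,"ax":0,"ay":0,"az":1,"jaw":20},{"dx":0,"dy":0,"dz":0.007,"ax":0,"ay":0,"az":1,"jaw":20},{"dx":0,"dy":0,"dz":0.007,"ax":0,"ay":0,"az":1,"jaw":20}]' >/dev/null; python3 s.py
python3 -m crank '[{"dx":0,"dy":0,"dz":0.007,"ax":0,"ay":0,"az":1,"jaw":20},{"dx":0,"dy":0,"dz":0.007,"ax":0,"ay":0,"az":1,"jaw":20},{"dx":0,"dy":0,"dz":0.007,"ax":0,"ay":0,"az":1,"jaw":20},{"dx":0,"dy":0,"dz":0.007,"ax":0,"ay":0,"az":1,"jaw":20},{"dx":0,"dy":0,"dz":0.007,"ax":0,"ay":0,"az":1,"jaw":20}]' >/dev/null; python3 s.py
python3 -m crank '[{"dx":0,"dy":0,"dz":0.007,"ax":0,"ay":0,"az":1,"jaw":20},{"dx":0,"dy":0,"dz":0.007,"ax":0,"ay":0,"az":1,"jaw":20},{"dx":0,"dy":0,"dz":0.007,"ax":0,"ay":0,"az":1,"jaw":20},{"dx":0,"dy":0,"dz":0.007,"ax":0,"ay":0,"az":1,"jaw":20},{"dx":0,"dy":0,"dz":0.007,"ax":0,"ay":0,"az":1,"jaw":20}]' >/dev/null; python3 s.py
python3 -m crank '[{"dx":0,"dy":0,"dz":0.007,"ax":0,"ay":0,"az":1,"jaw":20},{"dx":0,"dy":0,"dz":0.007,"ax":0,"ay":0,"az":1,"jaw":20},{"dx":0,"dy":0,"dz":0.007,"ax":0,"ay":0,"az":1,"jaw":20},{"dx":0,"dy":0,"dz":0.007,"ax":0,"ay":0,"az":1,"jaw":20},{"dx":0,"dy":0,"dz":0.007,"ax":0,"ay":0,"az":1,"jaw":20}]' >/dev/null; python3 s.py
```

```text
q [-0.242  0.17  -0.313  1.084 -0.004  1.632] pos [ 512.7 -127.2  157.2] F [ 1.2 -8.5  2. ] T [-1.712 -0.311 -0.165] op 24.4 yaw -17.34 t 5.3
q [-0.242  0.17  -0.311  1.084 -0.003  1.108] pos [ 513.4 -127.3  158.1] F [ 4.9 -9.5  0.8] T [-1.789 -0.884 -0.08 ] op 24.0 yaw 12.66 t 5.8
q [-0.241  0.17  -0.309  1.085 -0.002  0.585] pos [ 514.  -127.   158.9] F [ 6.8 -6.4 -1.8] T [-1.573 -1.454 -0.06 ] op 23.8 yaw 42.68 t 6.3
q [-2.410e-01  1.690e-01 -3.080e-01  1.087e+00 -1.000e-03  6.100e-02] pos [ 514.4 -126.5  159.8] F [ 8.6 -4.5 -3.1] T [-1.033 -1.701 -0.092] op 24.3 yaw 72.71 t 6.8
q [-2.400e-01  1.690e-01 -3.060e-01  1.089e+00  1.000e-03 -4.630e-01] pos [ 514.4 -125.8  160.6] F [ 9.  -1.4 -2.8] T [-0.451 -1.778 -0.124] op 24.4 yaw 102.74 t 7.3
q [-0.24   0.168 -0.305  1.091  0.002 -0.986] pos [ 514.1 -125.2  161.4] F [ 7.8  0.4 -1. ] T [ 0.114 -1.537 -0.144] op 24.2 yaw 132.76 t 7.8
```

```bash
python3 -m crank '[{"dx":0,"dy":0,"dz":0,"ax":0,"ay":0,"az":0,"jaw":45},{"dx":0,"dy":0,"dz":0,"ax":0,"ay":0,"az":0,"jaw":45},{"dx":0,"dy":0,"dz":1,"ax":0,"ay":0,"az":0,"jaw":45},{"dx":0,"dy":0,"dz":1,"ax":0,"ay":0,"az":-1,"jaw":45},{"dx":0,"dy":0,"dz":0.5,"ax":0,"ay":0,"az":-1,"jaw":45}]' >/dev/null; python3 -m crank '[{"dx":-1,"dy":0.15,"dz":0,"ax":0,"ay":0,"az":-1,"jaw":45},{"dx":-0.96,"dy":0.14,"dz":0,"ax":0,"ay":0,"az":-1,"jaw":45},{"dx":0,"dy":0,"dz":0,"ax":0,"ay":0,"az":-1,"jaw":45},{"dx":0,"dy":0,"dz":0,"ax":0,"ay":0,"az":-1,"jaw":45},{"dx":0,"dy":0,"dz":0,"ax":0,"ay":0,"az":-1,"jaw":45}]' >/dev/null; python3 -m crank '[{"dx":0,"dy":0,"dz":0,"ax":0,"ay":0,"az":-1,"jaw":45},{"dx":0,"dy":0,"dz":0,"ax":0,"ay":0,"az":-0.35,"jaw":45},{"dx":0,"dy":0,"dz":0,"ax":0,"ay":0,"az":0,"jaw":45}]' >/dev/null; python3 s.py
python3 - <<'E'
from h import *
c=cam('side');P=pts(c);save(c,'s2.png')
H,S,V=cv2.split(cv2.cvtColor(c['img'],cv2.COLOR_RGB2HSV))
for nm,m in(('red',((H<8)|(H>172))&(S>140)&(V>60)),('brass',(H>14)&(H<35)&(S>100)&(V>60))):
    k=m&(abs(P[...,0]-490)<45)&(abs(P[...,1]+125)<25)&(P[...,2]>68)&(P[...,2]<120)
    p=P[k];print(nm,len(p),np.percentile(p,3,0).round(1),np.percentile(p,97,0).round(1))
E
```

```text
q [-0.25   0.049 -0.302  1.22   0.    -0.116] pos [ 462.1 -118.   222.7] F [-0.2 -0.7  0.1] T [0.021 0.045 0.019] op 44.6 yaw 82.32 t 9.1
red 35 [ 457.7 -123.1   71.3] [ 469.8 -113.8  100. ]
brass 97 [ 498.5 -135.3   77.4] [ 516.9 -112.2  114.2]
```

```bash
python3 -m crank '[{"dx":0.09,"dy":-0.02,"dz":-0.5,"ax":0,"ay":0,"az":0,"jaw":45},{"dx":0,"dy":0,"dz":-1,"ax":0,"ay":0,"az":0,"jaw":45},{"dx":0,"dy":0,"dz":-1,"ax":0,"ay":0,"az":0,"jaw":45},{"dx":0,"dy":0,"dz":-0.56,"ax":0,"ay":0,"az":0,"jaw":45},{"dx":0,"dy":0,"dz":0,"ax":0,"ay":0,"az":0,"jaw":5}]' >/dev/null;python3 s.py; python3 -m crank '[{"dx":0,"dy":0,"dz":0,"ax":0,"ay":0,"az":0,"jaw":5},{"dx":0,"dy":0,"dz":0,"ax":0,"ay":0,"az":0,"jaw":5},{"dx":0,"dy":0,"dz":0,"ax":0,"ay":0,"az":0,"jaw":5},{"dx":0,"dy":0,"dz":0,"ax":0,"ay":0,"az":0,"jaw":5},{"dx":0,"dy":0,"dz":0,"ax":0,"ay":0,"az":0,"jaw":5}]'; python3 s.py
```

```text
q [-0.25   0.093 -0.434  1.049  0.    -0.117] pos [ 463.  -118.2  143.4] F [-0.4 -1.4 -0.4] T [ 0.014  0.02  -0.04 ] op 31.7 yaw 82.39 t 9.65
t: 10.15
position: [464.8, -118.7, 146.7]
tool_rot: [[-0.991, 0.133, 0.001], [0.133, 0.991, -0.0], [-0.001, -0.0, -1.0]]
contact_force: [-0.1, -0.5, -0.5]
opening: 0.126
finger_force: 58.5
q [-0.25   0.091 -0.429  1.051  0.    -0.117] pos [ 464.8 -118.7  146.7] F [-0.1 -0.5 -0.5] T [-0.014 -0.027  0.019] op 10.7 yaw 82.37 t 10.15
```

```bash
python3 -m crank '[{"dx":0,"dy":0,"dz":0.04,"ax":0,"ay":0,"az":0,"jaw":5},{"dx":-0.4,"dy":0.053,"dz":0,"ax":0,"ay":0,"az":0,"jaw":5},{"dx":-0.4,"dy":0.053,"dz":0,"ax":0,"ay":0,"az":0,"jaw":5},{"dx":-0.6,"dy":0.08,"dz":0,"ax":0,"ay":0,"az":0,"jaw":5},{"dx":-0.6,"dy":0.08,"dz":0,"ax":0,"ay":0,"az":0,"jaw":5}]' >/dev/null;python3 s.py; python3 -m crank '[{"dx":-0.6,"dy":0.08,"dz":0,"ax":0,"ay":0,"az":0,"jaw":5},{"dx":-0.5,"dy":0.07,"dz":0,"ax":0,"ay":0,"az":0,"jaw":5},{"dx":0,"dy":0,"dz":1,"ax":0,"ay":0,"az":0,"jaw":5},{"dx":0,"dy":0,"dz":1,"ax":0,"ay":0,"az":0,"jaw":5},{"dx":0,"dy":0,"dz":0,"ax":0,"ay":0,"az":0,"jaw":5}]'; python3 s.py
python3 - <<'E'
from h import *
c=cam('side');P=pts(c);save(c,'s3.png');c=cam('top');save(c,'t3.png')
a=cv2.imread('pics/s3.png')[100:290,180:400];b=cv2.imread('pics/t3.png')[150:260,100:320]
cv2.imwrite('pics/v3.png',cv2.resize(np.vstack([a,b]),None,fx=1.9,fy=1.9,interpolation=cv2.INTER_CUBIC))
P=pts(c);m=(P[...,2]>14)&(P[...,2]<30)&(abs(P[...,0]-520)<140)&(abs(P[...,1]-370)<140); print(m.sum(),cv2.minAreaRect(P[m][:,:2].astype(np.float32)))
E
```

```text
q [-0.264 -0.005 -0.529  1.048 -0.    -0.131] pos [ 412.9 -111.7  147.2] F [ 0.1  0.5 -2.6] T [ 0.047  0.069 -0.01 ] op 11.0 yaw 82.37 t 10.65
t: 11.15
position: [388.0, -108.6, 200.4]
tool_rot: [[-0.991, 0.133, 0.006], [0.133, 0.991, -0.002], [-0.006, -0.001, -1.0]]
contact_force: [-0.1, -0.8, -2.5]
opening: 0.127
finger_force: 58.8
q [-0.273 -0.087 -0.485  1.167 -0.    -0.14 ] pos [ 388.  -108.6  200.4] F [-0.1 -0.8 -2.5] T [ 0.008  0.075 -0.015] op 10.8 yaw 82.36 t 11.15
439 ((546.6620483398438, 383.30194091796875), (220.87510681152344, 227.77020263671875), 6.017019748687744)
```

View pics/v3.png

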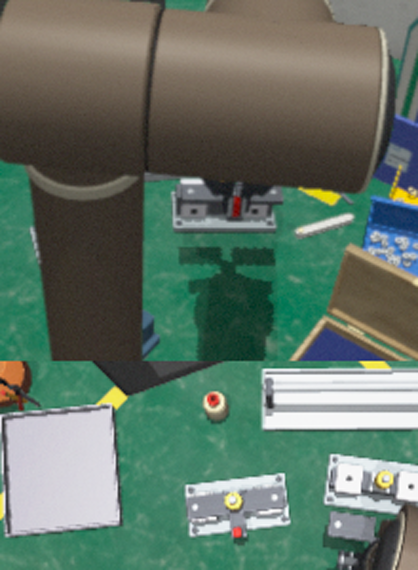

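```bash
cat >> h.py <<'E'
def unproj(c,u,v,z):
    h=c["depth"].shape[0]; f=h/2/np.tan(np.radians(c["fov_y"])/2); E=np.array(c["extrinsics"])
    d=E[:3,:3]@np.array([(u-c["cx"])/f,-(v-c["cy"])/f,-1]); o=E[:3,3]; return o+d*(z-o[2])/d[2]
def tray(c):
    H,S,V=cv2.split(cv2.cvtColor(c['img'],cv2.COLOR_RGB2HSV))
    m=((S<70)&(V>150)).astype(np.uint8); m[:, :95]=0; m[:,200:]=0; m[:150]=0; m[258:]=0
    n,l,s,_=cv2.connectedComponentsWithStats(m); i=1+s[1:,4].argmax()
    k=l==i; P=pts(c); P[~k]=np.nan
    k&=abs(P[...,2]-4)<5
    v,u=np.nonzero(cv2.morphologyEx(k.astype(np.uint8),cv2.MORPH_OPEN,np.ones((5,5))))
    q=np.array([unproj(c,a,b,4)[:2] for a,b in zip(u,v)],np.float32)
    return len(q),cv2.minAreaRect(q)
E
python3 -c "
from h import *
c=cam('top');print(tray(c))"
```

```text
(3072, ((535.1197509765625, 393.5260009765625), (188.8659210205078, 173.1757049560547), 6.244378089904785))
```

```bash
python3 -c "
from h import *
P=np.load('top0.npy').reshape(-1,3)
for y in range(120,560,40):
    k=(P[:,1]>y)&(P[:,1]<y+40)&(P[:,2]>40)&(P[:,0]>300)
    q=P[k]; 
    if len(q): i=q[:,0].argmin(); print(y,q[i].round(0),q[:,2].max().round(0))
"
python3 -m crank '[{"dx":0,"dy":0,"dz":1,"ax":0,"ay":0,"az":0,"jaw":5},{"dx":0,"dy":0,"dz":1,"ax":0,"ay":0,"az":0,"jaw":5},{"dx":0.3,"dy":0.9,"dz":0.8,"ax":0,"ay":0,"az":0.2,"jaw":5},{"dx":0.3,"dy":0.9,"dz":0,"ax":0,"ay":0,"az":0.2,"jaw":5},{"dx":0.3,"dy":0.9,"dz":0,"ax":0,"ay":0,"az":0.2,"jaw":5}]' >/dev/null;python3 s.py
python3 -m crank '[{"dx":0.3,"dy":0.9,"dz":0,"ax":0,"ay":0,"az":0.2,"jaw":5},{"dx":0.3,"dy":0.9,"dz":0,"ax":0,"ay":0,"az":0.2,"jaw":5},{"dx":0.3,"dy":0.9,"dz":0,"ax":0,"ay":0,"az":0.2,"jaw":5},{"dx":0.3,"dy":0.9,"dz":0,"ax":0,"ay":0,"az":0.2,"jaw":5},{"dx":0.3,"dy":0.9,"dz":0,"ax":0,"ay":0,"az":0.2,"jaw":5}]' >/dev/null;python3 s.py
```

```text
120 [452. 156.  59.] 393.0
160 [449. 165.  57.] 379.0
200 [674. 239. 374.] 379.0
240 [658. 278. 153.] 378.0
280 [656. 284.  49.] 380.0
320 [743. 321. 372.] 379.0
360 [848. 361. 373.] 378.0
400 [619. 419. 197.] 376.0
440 [631. 452.  47.] 142.0
480 [603. 520. 231.] 376.0
520 [572. 559. 115.] 388.0
q [-0.098 -0.085 -0.337  1.32   0.    -0.027] pos [409.6 -40.2 266.7] F [ 0.7  0.2 -2.5] T [ 0.06   0.042 -0.038] op 10.7 yaw 85.98 t 11.8
q [ 0.161 -0.006 -0.264  1.315 -0.     0.126] pos [446.7  72.6 265.7] F [-0.9  0.  -2. ] T [-0.021  0.063 -0.086] op 10.8 yaw 92.03 t 12.3
```

```bash
python3 -m crank '[{"dx":0.25,"dy":0.9,"dz":0,"ax":0,"ay":0,"az":0.1,"jaw":5},{"dx":0.25,"dy":0.9,"dz":0,"ax":0,"ay":0,"az":0.1,"jaw":5},{"dx":0.25,"dy":0.9,"dz":0,"ax":0,"ay":0,"az":0.1,"jaw":5},{"dx":0.25,"dy":0.9,"dz":0,"ax":0,"ay":0,"az":0.1,"jaw":5},{"dx":0.25,"dy":0.9,"dz":0,"ax":0,"ay":0,"az":0.1,"jaw":5}]' >/dev/null;python3 s.py
python3 -m crank '[{"dx":0.25,"dy":0.9,"dz":0,"ax":0,"ay":0,"az":0.1,"jaw":5},{"dx":0.25,"dy":0.9,"dz":0,"ax":0,"ay":0,"az":0.1,"jaw":5},{"dx":0.25,"dy":0.9,"dz":0,"ax":0,"ay":0,"az":0,"jaw":5},{"dx":0.25,"dy":0.9,"dz":0,"ax":0,"ay":0,"az":0,"jaw":5},{"dx":0.25,"dy":0.9,"dz":0,"ax":0,"ay":0,"az":0,"jaw":5}]' >/dev/null;python3 -m crank '[{"dx":0.25,"dy":0.9,"dz":0,"ax":0,"ay":0,"az":0,"jaw":5},{"dx":0.25,"dy":0.7,"dz":0,"ax":0,"ay":0,"az":0,"jaw":5},{"dx":0,"dy":0,"dz":-0.5,"ax":0,"ay":0,"az":0,"jaw":5},{"dx":0,"dy":0,"dz":0,"ax":0,"ay":0,"az":0,"jaw":5},{"dx":0,"dy":0,"dz":0,"ax":0,"ay":0,"az":0,"jaw":5}]' >/dev/null;python3 s.py
python3 - <<'E'
from h import *
c=cam('top');save(c,'t4.png');c=cam('side');save(c,'s4.png');
a=cv2.imread('pics/s4.png')[100:290,40:260];b=cv2.imread('pics/t4.png')[120:270,60:280]
cv2.imwrite('pics/v4.png',cv2.resize(np.vstack([a,b]),None,fx=1.75,fy=1.75,interpolation=cv2.INTER_CUBIC))
E
```

```text
q [ 0.369  0.107 -0.145  1.322  0.     0.282] pos [478.  185.  265.6] F [-0.5 -0.6 -0.6] T [-0.061 -0.022 -0.006] op 10.2 yaw 95.0 t 12.8
q [ 0.572  0.313  0.085  1.345 -0.     0.465] pos [521.4 335.7 253.3] F [ 0.1  0.5 -1.7] T [-0.003  0.079 -0.009] op 10.8 yaw 96.14 t 13.8
```

View pics/v4.png

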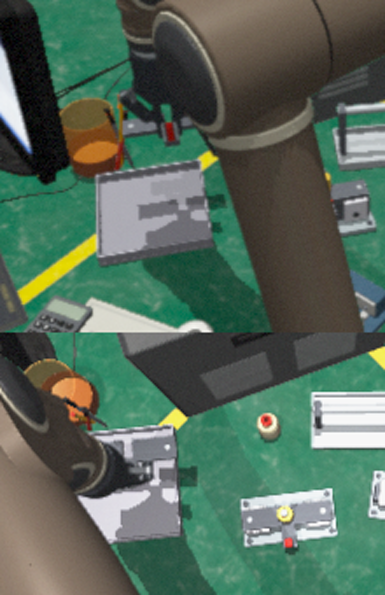

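```bash
python3 -m crank '[{"dx":0.32,"dy":0.9,"dz":-0.4,"ax":0,"ay":0,"az":0,"jaw":5},{"dx":0.32,"dy":0.9,"dz":-0.8,"ax":0,"ay":0,"az":0,"jaw":5},{"dx":0,"dy":0.36,"dz":-0.8,"ax":0,"ay":0,"az":0,"jaw":5},{"dx":0,"dy":0,"dz":-0.8,"ax":0,"ay":0,"az":0,"jaw":5},{"dx":0,"dy":0,"dz":-0.8,"ax":0,"ay":0,"az":0,"jaw":5}]' >/dev/null;python3 s.py
python3 -m crank '[{"dx":0,"dy":0,"dz":-0.8,"ax":0,"ay":0,"az":0,"jaw":5},{"dx":0,"dy":0,"dz":-0.8,"ax":0,"ay":0,"az":0,"jaw":5},{"dx":0,"dy":0,"dz":-0.4,"ax":0,"ay":0,"az":0,"jaw":5},{"dx":0,"dy":0,"dz":0,"ax":0,"ay":0,"az":0,"jaw":5},{"dx":0,"dy":0,"dz":0,"ax":0,"ay":0,"az":0,"jaw":5}]' >/dev/null;python3 s.py
```

```text
q [ 0.628  0.419  0.039  1.19  -0.     0.52 ] pos [538.2 390.5 164.6] F [ 0.7  0.3 -1.8] T [0.029 0.032 0.016] op 10.5 yaw 96.16 t 14.4
q [ 0.628  0.443 -0.035  1.092  0.     0.52 ] pos [538.5 390.7 115.9] F [-0.2 -0.  -1.7] T [-0.013  0.036 -0.011] op 10.6 yaw 96.15 t 14.9
```

```bash
python3 -m crank '[{"dx":0,"dy":0,"dz":-0.45,"ax":0,"ay":0,"az":0,"jaw":5},{"dx":0,"dy":0,"dz":-0.4,"ax":0,"ay":0,"az":0,"jaw":5},{"dx":0,"dy":0,"dz":-0.05,"ax":0,"ay":0,"az":0,"jaw":5},{"dx":0,"dy":0,"dz":0,"ax":0,"ay":0,"az":0,"jaw":5}]' >/dev/null;python3 s.py
python3 -m crank '[{"dx":0,"dy":0,"dz":-0.06,"ax":0,"ay":0,"az":0,"jaw":5},{"dx":0,"dy":0,"dz":0,"ax":0,"ay":0,"az":0,"jaw":5}]' >/dev/null;python3 s.py
```

```text
q [ 0.628  0.457 -0.067  1.046  0.     0.52 ] pos [538.  390.7  92. ] F [ 0.3 -0.3 -2.4] T [ 0.009  0.071 -0.067] op 10.4 yaw 96.18 t 15.3
q [ 0.628  0.457 -0.069  1.045 -0.     0.52 ] pos [538.1 390.7  91.7] F [-1.8 -0.4  4.2] T [-0.282  0.426 -0.07 ] op 10.6 yaw 96.18 t 15.5
```

```bash
python3 -m crank '[{"dx":0,"dy":0,"dz":0,"ax":0,"ay":0,"az":0,"jaw":40},{"dx":0,"dy":0,"dz":0,"ax":0,"ay":0,"az":0,"jaw":40},{"dx":0,"dy":0,"dz":0.8,"ax":0,"ay":0,"az":0,"jaw":40},{"dx":0,"dy":0,"dz":1,"ax":0,"ay":0,"az":0,"jaw":40},{"dx":0,"dy":0,"dz":1,"ax":0,"ay":0,"az":0,"jaw":45}]' >/dev/null;python3 s.py
python3 -m crank '[{"dx":0,"dy":0,"dz":1,"ax":0,"ay":0,"az":0,"jaw":45},{"dx":0,"dy":0,"dz":1,"ax":0,"ay":0,"az":0,"jaw":45},{"dx":0,"dy":0,"dz":1,"ax":0,"ay":0,"az":0,"jaw":45},{"dx":0,"dy":-1,"dz":0.5,"ax":0,"ay":0,"az":0,"jaw":45},{"dx":-0.25,"dy":-1,"dz":0,"ax":0,"ay":0,"az":0.6,"jaw":45}]' >/dev/null
python3 -m crank '[{"dx":-0.25,"dy":-1,"dz":0,"ax":0,"ay":0,"az":0.6,"jaw":45},{"dx":-0.25,"dy":-1,"dz":0,"ax":0,"ay":0,"az":0.6,"jaw":45},{"dx":-0.25,"dy":-1,"dz":0,"ax":0,"ay":0,"az":0.6,"jaw":45},{"dx":-0.25,"dy":-1,"dz":0,"ax":0,"ay":0,"az":0.6,"jaw":45},{"dx":-0.25,"dy":-1,"dz":0,"ax":0,"ay":0,"az":0.6,"jaw":45}]' >/dev/null
python3 -m crank '[{"dx":-0.25,"dy":-1,"dz":0,"ax":0,"ay":0,"az":0.6,"jaw":45},{"dx":-0.25,"dy":-1,"dz":0,"ax":0,"ay":0,"az":0.6,"jaw":45},{"dx":-0.25,"dy":-1,"dz":0,"ax":0,"ay":0,"az":0.6,"jaw":45},{"dx":-0.25,"dy":-1,"dz":0,"ax":0,"ay":0,"az":0.6,"jaw":45},{"dx":0,"dy":0,"dz":0,"ax":0,"ay":0,"az":0.6,"jaw":45}]' >/dev/null;python3 s.py
python3 - <<'E'
from h import *
c=cam('top');save(c,'t5.png');print(tray(c));d=cam('side');save(d,'s5.png')
for c in(c,d):
    P=pts(c);H,S,V=cv2.split(cv2.cvtColor(c['img'],cv2.COLOR_RGB2HSV))
    k=((H<8)|(H>172))&(S>120)&(V>60)&(abs(P[...,0]-535)<90)&(abs(P[...,1]-390)<80)&(P[...,2]>15)&(P[...,2]<60)
    p=P[k];print('tab',len(p),p.mean(0).round(1),np.percentile(p,97,0).round(1))
    for nm,m in(('red',((H<8)|(H>172))&(S>140)&(V>60)),('brass',(H>14)&(H<35)&(S>100)&(V>60))):
        k=m&(abs(P[...,0]-460)<45)&(abs(P[...,1]-100)<25)&(P[...,2]>68)&(P[...,2]<120)
        p=P[k];len(p)>4 and print(nm,len(p),np.percentile(p,3,0).round(1),np.percentile(p,97,0).round(1))
a=cv2.imread('pics/s5.png')[100:290,60:300];b=cv2.imread('pics/t5.png')[140:270,80:320]
cv2.imwrite('pics/v5.png',cv2.resize(np.vstack([a,b]),None,fx=1.85,fy=1.85,interpolation=cv2.INTER_CUBIC))
E
```

```text
q [ 0.628  0.421  0.035  1.185 -0.     0.52 ] pos [538.  390.6 161.2] F [-0.7  0.1  0.4] T [-0.037 -0.022  0.073] op 45.0 yaw 96.17 t 16.0
q [ 2.350e-01  6.200e-02 -2.310e-01  1.278e+00 -1.000e-03 -5.640e-01] pos [474.9 113.5 248.7] F [ 0.5 -0.6  0.1] T [ 0.001 -0.007 -0.036] op 45.2 yaw 135.77 t 17.5
(1645, ((533.69677734375, 404.4625549316406), (188.5690155029297, 148.6521759033203), 7.101226329803467))
tab 26 [537.9 389.1  39.1] [545.1 395.5  45.7]
tab 34 [535.5 391.1  34.3] [543.  396.   45.7]
```

View pics/v5.png

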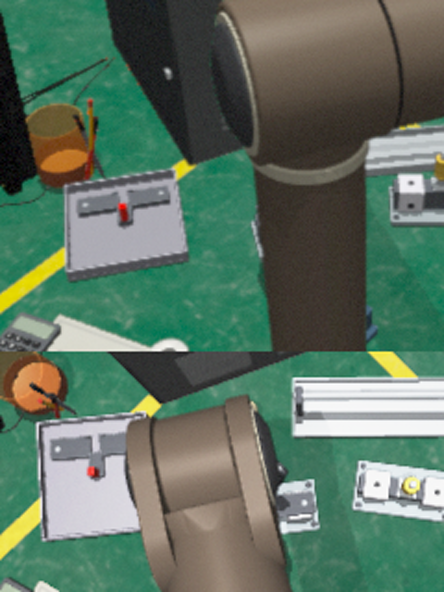

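```bash
python3 -m crank '[{"dx":0.18,"dy":-0.55,"dz":0,"ax":0,"ay":0,"az":0,"jaw":48},{"dx":0,"dy":0,"dz":-0.9,"ax":0,"ay":0,"az":0,"jaw":48},{"dx":0,"dy":0,"dz":-0.9,"ax":0,"ay":0,"az":0,"jaw":48},{"dx":0,"dy":0,"dz":-0.5,"ax":0,"ay":0,"az":0,"jaw":48},{"dx":0,"dy":0,"dz":0,"ax":0,"ay":0,"az":0,"jaw":48}]' >/dev/null;python3 s.py
```

```text
q [ 0.209  0.089 -0.334  1.151 -0.    -0.589] pos [479.4 101.7 189.1] F [ 0.1 -0.1  0.5] T [ 0.007  0.064 -0.025] op 48.1 yaw 135.75 t 18.1
```

```bash
python3 -m crank '[{"dx":0,"dy":-0.06,"dz":-0.7,"ax":0,"ay":0,"az":0,"jaw":48},{"dx":0,"dy":0,"dz":-0.7,"ax":0,"ay":0,"az":0,"jaw":48},{"dx":0,"dy":0,"dz":0,"ax":0,"ay":0,"az":0,"jaw":48}]' >/dev/null;python3 s.py
python3 -m crank '[{"dx":0,"dy":0,"dz":0,"ax":0,"ay":0,"az":0,"jaw":20},{"dx":0,"dy":0,"dz":0,"ax":0,"ay":0,"az":0,"jaw":20},{"dx":0,"dy":0,"dz":0,"ax":0,"ay":0,"az":0,"jaw":20},{"dx":0,"dy":0,"dz":0,"ax":0,"ay":0,"az":0,"jaw":20}]' >/dev/null;python3 s.py
python3 -m crank '[{"dx":0,"dy":0,"dz":0,"ax":0,"ay":0,"az":-0.25,"jaw":20},{"dx":0,"dy":0,"dz":0,"ax":0,"ay":0,"az":-0.25,"jaw":20},{"dx":0,"dy":0,"dz":0,"ax":0,"ay":0,"az":0,"jaw":20}]' >/dev/null;python3 s.py
python3 -m crank '[{"dx":0,"dy":0,"dz":0,"ax":0,"ay":0,"az":0.25,"jaw":20},{"dx":0,"dy":0,"dz":0,"ax":0,"ay":0,"az":0.25,"jaw":20},{"dx":0,"dy":0,"dz":0,"ax":0,"ay":0,"az":0,"jaw":20}]' >/dev/null;python3 s.py
python3 -m crank '[{"dx":0,"dy":0,"dz":0,"ax":0,"ay":0,"az":0.25,"jaw":20},{"dx":0,"dy":0,"dz":0,"ax":0,"ay":0,"az":0.15,"jaw":20},{"dx":0,"dy":0,"dz":0,"ax":0,"ay":0,"az":0,"jaw":20}]' >/dev/null;python3 s.py
```

```text
q [ 0.206  0.106 -0.393  1.074 -0.    -0.593] pos [479.6 100.3 154.9] F [-0.9 -0.6 -0.6] T [ 0.027 -0.016  0.01 ] op 48.0 yaw 135.77 t 18.4
q [ 2.070e-01  1.040e-01 -3.890e-01  1.076e+00  1.000e-03 -5.930e-01] pos [480.4 101.  157.5] F [-3.1  2.   5.4] T [0.342 0.769 0.022] op 24.0 yaw 135.79 t 18.8
q [ 2.070e-01  1.030e-01 -3.890e-01  1.076e+00  1.000e-03 -5.400e-01] pos [480.4 101.  157.6] F [-4.   2.3  7.2] T [0.366 0.821 0.023] op 24.1 yaw 132.77 t 19.1
q [ 2.070e-01  1.040e-01 -3.900e-01  1.076e+00  1.000e-03 -5.930e-01] pos [480.4 101.  157.5] F [-4.3  2.3  6.3] T [ 0.366  0.809 -0.051] op 23.9 yaw 135.82 t 19.4
q [ 2.070e-01  1.040e-01 -3.900e-01  1.076e+00  1.000e-03 -6.330e-01] pos [480.4 100.9 157.5] F [-3.3  2.5  6.1] T [ 0.476  0.754 -0.622] op 24.5 yaw 138.12 t 19.7
```

```bash
python3 -m crank '[{"dx":0,"dy":0,"dz":0,"ax":0,"ay":0,"az":-0.4,"jaw":20},{"dx":0,"dy":0,"dz":0.007,"ax":0,"ay":0,"az":-1,"jaw":20},{"dx":0,"dy":0,"dz":0.007,"ax":0,"ay":0,"az":-1,"jaw":20},{"dx":0,"dy":0,"dz":0.007,"ax":0,"ay":0,"az":-1,"jaw":20},{"dx":0,"dy":0,"dz":0.007,"ax":0,"ay":0,"az":-1,"jaw":20}]' >/dev/null;python3 s.py
python3 -m crank '[{"dx":0,"dy":0,"dz":0.007,"ax":0,"ay":0,"az":-1,"jaw":20},{"dx":0,"dy":0,"dz":0.007,"ax":0,"ay":0,"az":-1,"jaw":20},{"dx":0,"dy":0,"dz":0.007,"ax":0,"ay":0,"az":-1,"jaw":20},{"dx":0,"dy":0,"dz":0.007,"ax":0,"ay":0,"az":-1,"jaw":20},{"dx":0,"dy":0,"dz":0.007,"ax":0,"ay":0,"az":-1,"jaw":20}]' >/dev/null;python3 s.py
python3 -m crank '[{"dx":0,"dy":0,"dz":0.007,"ax":0,"ay":0,"az":-1,"jaw":20},{"dx":0,"dy":0,"dz":0.007,"ax":0,"ay":0,"az":-1,"jaw":20},{"dx":0,"dy":0,"dz":0.007,"ax":0,"ay":0,"az":-1,"jaw":20},{"dx":0,"dy":0,"dz":0.007,"ax":0,"ay":0,"az":-1,"jaw":20},{"dx":0,"dy":0,"dz":0.007,"ax":0,"ay":0,"az":-1,"jaw":20}]' >/dev/null;python3 s.py
python3 -m crank '[{"dx":0,"dy":0,"dz":0.007,"ax":0,"ay":0,"az":-1,"jaw":20},{"dx":0,"dy":0,"dz":0.007,"ax":0,"ay":0,"az":-1,"jaw":20},{"dx":0,"dy":0,"dz":0.007,"ax":0,"ay":0,"az":-1,"jaw":20},{"dx":0,"dy":0,"dz":0.007,"ax":0,"ay":0,"az":-1,"jaw":20},{"dx":0,"dy":0,"dz":0.007,"ax":0,"ay":0,"az":-1,"jaw":20}]' >/dev/null;python3 s.py
```

```text
q [ 2.070e-01  1.030e-01 -3.880e-01  1.078e+00  1.000e-03 -1.700e-01] pos [480.3 101.1 158.1] F [-4.4  2.6  6.1] T [0.437 0.842 0.139] op 24.2 yaw 111.57 t 20.2
q [ 0.207  0.103 -0.387  1.079  0.002  0.354] pos [480.3 101.2 159. ] F [-3.4  3.3  6.1] T [0.583 0.878 0.13 ] op 24.2 yaw 81.57 t 20.7
q [ 0.207  0.102 -0.386  1.081  0.002  0.878] pos [480.3 101.4 159.8] F [-3.7  4.2  5. ] T [0.755 0.854 0.164] op 24.0 yaw 51.58 t 21.2
q [ 0.207  0.102 -0.384  1.083  0.003  1.401] pos [480.4 101.5 160.7] F [-3.7  5.3  4.7] T [0.858 0.776 0.138] op 24.4 yaw 21.59 t 21.7
```

```bash
python3 -m crank '[{"dx":0,"dy":0,"dz":0.007,"ax":0,"ay":0,"az":-1,"jaw":20},{"dx":0,"dy":0,"dz":0.007,"ax":0,"ay":0,"az":-1,"jaw":20},{"dx":0,"dy":0,"dz":0.007,"ax":0,"ay":0,"az":-1,"jaw":20},{"dx":0,"dy":0,"dz":0.007,"ax":0,"ay":0,"az":-1,"jaw":20},{"dx":0,"dy":0,"dz":0.007,"ax":0,"ay":0,"az":-1,"jaw":20}]' >/dev/null;python3 s.py
python3 -m crank '[{"dx":0,"dy":0,"dz":0.007,"ax":0,"ay":0,"az":-1,"jaw":20},{"dx":0,"dy":0,"dz":0.007,"ax":0,"ay":0,"az":-1,"jaw":20},{"dx":0,"dy":0,"dz":0.007,"ax":0,"ay":0,"az":-1,"jaw":20},{"dx":0,"dy":0,"dz":0.007,"ax":0,"ay":0,"az":-1,"jaw":20},{"dx":0,"dy":0,"dz":0.007,"ax":0,"ay":0,"az":-1,"jaw":20}]' >/dev/null;python3 s.py
python3 -m crank '[{"dx":0,"dy":0,"dz":0.007,"ax":0,"ay":0,"az":-1,"jaw":20},{"dx":0,"dy":0,"dz":0.007,"ax":0,"ay":0,"az":-1,"jaw":20},{"dx":0,"dy":0,"dz":0.007,"ax":0,"ay":0,"az":-1,"jaw":20},{"dx":0,"dy":0,"dz":0.007,"ax":0,"ay":0,"az":-1,"jaw":20},{"dx":0,"dy":0,"dz":0.007,"ax":0,"ay":0,"az":-1,"jaw":20}]' >/dev/null;python3 s.py
```

```text
q [ 0.207  0.101 -0.383  1.084  0.003  1.925] pos [480.6 101.6 161.5] F [-2.4  5.1  3.9] T [1.026 0.551 0.093] op 24.2 yaw -8.41 t 22.2
q [ 0.207  0.101 -0.381  1.086  0.003  2.448] pos [480.8 101.6 162.4] F [-1.6  5.   2.5] T [0.995 0.351 0.101] op 23.8 yaw -38.42 t 22.7
q [ 2.070e-01  1.010e-01 -3.800e-01  1.088e+00  2.000e-03  2.972e+00] pos [480.9 101.4 163.2] F [-1.1  5.   1.9] T [0.911 0.119 0.123] op 24.2 yaw -68.42 t 23.2
```

```bash
python3 -m crank '[{"dx":0,"dy":0,"dz":0,"ax":0,"ay":0,"az":0,"jaw":45},{"dx":0,"dy":0,"dz":0,"ax":0,"ay":0,"az":0,"jaw":45},{"dx":0,"dy":0,"dz":1,"ax":0,"ay":0,"az":0,"jaw":45},{"dx":0,"dy":0,"dz":1,"ax":0,"ay":0,"az":1,"jaw":45},{"dx":0,"dy":0,"dz":0.5,"ax":0,"ay":0,"az":1,"jaw":45}]' >/dev/null
python3 -m crank '[{"dx":-0.96,"dy":-0.1,"dz":0,"ax":0,"ay":0,"az":1,"jaw":45},{"dx":-0.96,"dy":-0.1,"dz":0,"ax":0,"ay":0,"az":1,"jaw":45},{"dx":0,"dy":0,"dz":0,"ax":0,"ay":0,"az":1,"jaw":45},{"dx":0,"dy":0,"dz":0,"ax":0,"ay":0,"az":1,"jaw":45},{"dx":0,"dy":0,"dz":0,"ax":0,"ay":0,"az":1,"jaw":45}]' >/dev/null
python3 -m crank '[{"dx":0,"dy":0,"dz":0,"ax":0,"ay":0,"az":1,"jaw":45},{"dx":0,"dy":0,"dz":0,"ax":0,"ay":0,"az":1,"jaw":45},{"dx":0,"dy":0,"dz":0,"ax":0,"ay":0,"az":1,"jaw":45},{"dx":0,"dy":0,"dz":0,"ax":0,"ay":0,"az":1,"jaw":45},{"dx":0,"dy":0,"dz":0,"ax":0,"ay":0,"az":1,"jaw":45}]' >/dev/null
python3 -m crank '[{"dx":0,"dy":0,"dz":0,"ax":0,"ay":0,"az":1,"jaw":45},{"dx":0,"dy":0,"dz":0,"ax":0,"ay":0,"az":1,"jaw":45},{"dx":0,"dy":0,"dz":0,"ax":0,"ay":0,"az":1,"jaw":45},{"dx":0,"dy":0,"dz":0,"ax":0,"ay":0,"az":1,"jaw":45},{"dx":0,"dy":0,"dz":0,"ax":0,"ay":0,"az":1,"jaw":45}]' >/dev/null
python3 -m crank '[{"dx":0,"dy":0,"dz":0,"ax":0,"ay":0,"az":1,"jaw":45},{"dx":0,"dy":0,"dz":0,"ax":0,"ay":0,"az":1,"jaw":45},{"dx":0,"dy":0,"dz":0,"ax":0,"ay":0,"az":1,"jaw":45},{"dx":0,"dy":0,"dz":0,"ax":0,"ay":0,"az":1,"jaw":45},{"dx":0,"dy":0,"dz":0,"ax":0,"ay":0,"az":1,"jaw":45}]' >/dev/null
python3 -m crank '[{"dx":0,"dy":0,"dz":0,"ax":0,"ay":0,"az":1,"jaw":45},{"dx":0,"dy":0,"dz":0,"ax":0,"ay":0,"az":1,"jaw":45},{"dx":0,"dy":0,"dz":0,"ax":0,"ay":0,"az":1,"jaw":45},{"dx":0,"dy":0,"dz":0,"ax":0,"ay":0,"az":1,"jaw":45},{"dx":0,"dy":0,"dz":0,"ax":0,"ay":0,"az":1,"jaw":45}]' >/dev/null; python3 s.py
python3 - <<'E'
from h import *
for n in('side','top'):
    c=cam(n);P=pts(c);save(c,n+'6.png');H,S,V=cv2.split(cv2.cvtColor(c['img'],cv2.COLOR_RGB2HSV))
    for nm,m in(('red',((H<8)|(H>172))&(S>140)&(V>60)),('brass',(H>14)&(H<35)&(S>100)&(V>60))):
        k=m&(abs(P[...,0]-460)<45)&(abs(P[...,1]-100)<25)&(P[...,2]>68)&(P[...,2]<120)
        p=P[k];len(p)>4 and print(n,nm,len(p),np.percentile(p,3,0).round(1),np.percentile(p,97,0).round(1))
E
```

```text
q [ 2.170e-01 -1.700e-02 -3.650e-01  1.222e+00 -1.000e-03  1.450e-01] pos [432.3  95.2 224.5] F [-0.3 -0.8  1.3] T [ 0.001  0.102 -0.054] op 45.3 yaw 94.13 t 26.2
```

```bash
python3 -m crank '[{"dx":0.01,"dy":0,"dz":-0.5,"ax":0,"ay":0,"az":0.33,"jaw":45},{"dx":0,"dy":0,"dz":-1,"ax":0,"ay":0,"az":0,"jaw":45},{"dx":0,"dy":0,"dz":-1,"ax":0,"ay":0,"az":0,"jaw":45},{"dx":0,"dy":0,"dz":-0.58,"ax":0,"ay":0,"az":0,"jaw":45},{"dx":0,"dy":0,"dz":0,"ax":0,"ay":0,"az":0,"jaw":5}]' >/dev/null;python3 s.py; python3 -m crank '[{"dx":0,"dy":0,"dz":0,"ax":0,"ay":0,"az":0,"jaw":5},{"dx":0,"dy":0,"dz":0,"ax":0,"ay":0,"az":0,"jaw":5},{"dx":0,"dy":0,"dz":0,"ax":0,"ay":0,"az":0,"jaw":5},{"dx":0,"dy":0,"dz":0,"ax":0,"ay":0,"az":0,"jaw":5},{"dx":0,"dy":0,"dz":0,"ax":0,"ay":0,"az":0,"jaw":5}]' >/dev/null; python3 s.py
```

```text
q [ 0.217  0.024 -0.503  1.047 -0.     0.118] pos [431.1  95.  145.4] F [-1.3 -0.1  1. ] T [0.014 0.033 0.027] op 31.8 yaw 95.67 t 26.8
q [ 0.217  0.022 -0.499  1.048 -0.     0.117] pos [432.8  95.5 148.1] F [-0.8  0.5  2.1] T [-0.027  0.091  0.   ] op 10.5 yaw 95.74 t 27.3
```

```bash
python3 -m crank '[{"dx":0,"dy":0,"dz":0.04,"ax":0,"ay":0,"az":0,"jaw":5},{"dx":-0.4,"dy":-0.042,"dz":0,"ax":0,"ay":0,"az":0,"jaw":5},{"dx":-0.4,"dy":-0.042,"dz":0,"ax":0,"ay":0,"az":0,"jaw":5},{"dx":-0.6,"dy":-0.063,"dz":0,"ax":0,"ay":0,"az":0,"jaw":5},{"dx":-0.6,"dy":-0.063,"dz":0,"ax":0,"ay":0,"az":0,"jaw":5}]' >/dev/null;python3 s.py; python3 -m crank '[{"dx":-0.6,"dy":-0.063,"dz":0,"ax":0,"ay":0,"az":0,"jaw":5},{"dx":-0.5,"dy":-0.052,"dz":0,"ax":0,"ay":0,"az":0,"jaw":5},{"dx":0,"dy":0,"dz":1,"ax":0,"ay":0,"az":0,"jaw":5},{"dx":0,"dy":0,"dz":1,"ax":0,"ay":0,"az":0,"jaw":5},{"dx":0,"dy":0,"dz":1,"ax":0,"ay":0,"az":0,"jaw":5}]' >/dev/null; python3 s.py
python3 -m crank '[{"dx":0,"dy":0,"dz":1,"ax":0,"ay":0,"az":0,"jaw":5},{"dx":0,"dy":0,"dz":0.5,"ax":0,"ay":0,"az":0,"jaw":5},{"dx":0,"dy":0,"dz":0,"ax":0,"ay":0,"az":0,"jaw":5}]' >/dev/null; python3 s.py
python3 - <<'E'
from h import *
c=cam('top');save(c,'t7.png');print(tray(c));d=cam('side');save(d,'s7.png')
for c in(c,d):
    P=pts(c);H,S,V=cv2.split(cv2.cvtColor(c['img'],cv2.COLOR_RGB2HSV))
    k=((H<8)|(H>172))&(S>120)&(V>60)&(abs(P[...,0]-535)<90)&(abs(P[...,1]-390)<80)&(P[...,2]>15)&(P[...,2]<60)
    p=P[k];len(p) and print('tab',len(p),p.mean(0).round(1))
a=cv2.imread('pics/s7.png')[100:290,60:300];b=cv2.imread('pics/t7.png')[140:270,80:320]
cv2.imwrite('pics/v7.png',cv2.resize(np.vstack([a,b]),None,fx=1.85,fy=1.85,interpolation=cv2.INTER_CUBIC))
E
```

```text
q [ 0.232 -0.076 -0.594  1.054  0.     0.132] pos [380.5  90.  148. ] F [ 0.3 -0.3 -1.4] T [-0.05   0.121  0.015] op 10.6 yaw 95.75 t 27.8
q [ 0.242 -0.167 -0.5    1.238  0.     0.141] pos [353.7  87.2 224.1] F [ 0.2  0.4 -1.2] T [ 0.013 -0.054  0.03 ] op 10.6 yaw 95.76 t 28.3
q [ 0.242 -0.175 -0.423  1.32  -0.     0.141] pos [355.2  87.5 262.2] F [ 0.7 -0.2 -1.7] T [0.025 0.032 0.023] op 10.4 yaw 95.76 t 28.6
(2220, ((535.209716796875, 393.1986389160156), (188.75830078125, 172.5489959716797), 6.244378089904785))
tab 27 [537.8 388.8  39.6]
tab 35 [535.6 391.1  33.8]
```

View pics/v7.png

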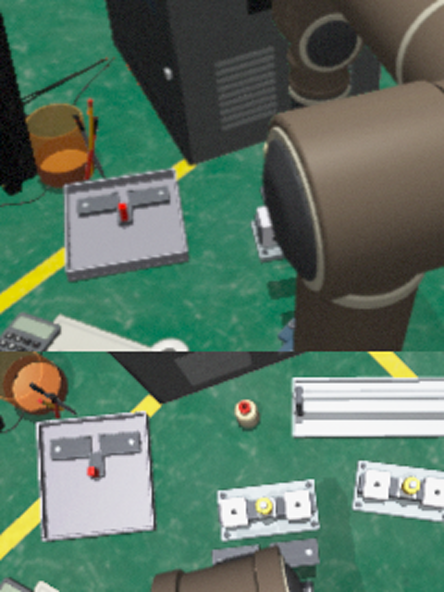

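```bash
python3 -m crank '[{"dx":0.32,"dy":0.9,"dz":0,"ax":0,"ay":0,"az":0,"jaw":5},{"dx":0.32,"dy":0.9,"dz":0,"ax":0,"ay":0,"az":0,"jaw":5},{"dx":0.32,"dy":0.9,"dz":0,"ax":0,"ay":0,"az":0,"jaw":5},{"dx":0.32,"dy":0.9,"dz":0,"ax":0,"ay":0,"az":0,"jaw":5},{"dx":0.32,"dy":0.9,"dz":0,"ax":0,"ay":0,"az":0,"jaw":5}]' >/dev/null
python3 -m crank '[{"dx":0.32,"dy":0.9,"dz":0,"ax":0,"ay":0,"az":0,"jaw":5},{"dx":0.32,"dy":0.9,"dz":0,"ax":0,"ay":0,"az":0,"jaw":5},{"dx":0.32,"dy":0.9,"dz":0,"ax":0,"ay":0,"az":0,"jaw":5},{"dx":0.32,"dy":0.9,"dz":0,"ax":0,"ay":0,"az":0,"jaw":5},{"dx":0.32,"dy":0.9,"dz":0,"ax":0,"ay":0,"az":0,"jaw":5}]' >/dev/null
python3 -m crank '[{"dx":0.32,"dy":0.9,"dz":0,"ax":0,"ay":0,"az":0,"jaw":5},{"dx":0.32,"dy":0.9,"dz":0,"ax":0,"ay":0,"az":0,"jaw":5},{"dx":0.32,"dy":0.9,"dz":0,"ax":0,"ay":0,"az":0.06,"jaw":5},{"dx":0,"dy":0,"dz":0,"ax":0,"ay":0,"az":0,"jaw":5},{"dx":0,"dy":0,"dz":0,"ax":0,"ay":0,"az":0,"jaw":5}]' >/dev/null;python3 s.py
```

```text
q [ 0.692  0.265  0.032  1.342 -0.     0.585] pos [458.3 379.7 258.7] F [-1.1 -0.1 -1.5] T [-0.065  0.081 -0.031] op 10.8 yaw 96.15 t 30.2
```

```bash
python3 -m crank '[{"dx":0,"dy":0.09,"dz":-0.8,"ax":0,"ay":0,"az":0,"jaw":5},{"dx":0,"dy":0,"dz":-0.8,"ax":0,"ay":0,"az":0,"jaw":5},{"dx":0,"dy":0,"dz":-0.8,"ax":0,"ay":0,"az":0,"jaw":5},{"dx":0,"dy":0,"dz":-0.8,"ax":0,"ay":0,"az":0,"jaw":5},{"dx":0,"dy":0,"dz":-0.8,"ax":0,"ay":0,"az":0,"jaw":5}]' >/dev/null
python3 -m crank '[{"dx":0,"dy":0,"dz":-0.8,"ax":0,"ay":0,"az":0,"jaw":5},{"dx":0,"dy":0,"dz":-0.6,"ax":0,"ay":0,"az":0,"jaw":5},{"dx":0,"dy":0,"dz":-0.5,"ax":0,"ay":0,"az":0,"jaw":5},{"dx":0,"dy":0,"dz":-0.4,"ax":0,"ay":0,"az":0,"jaw":5},{"dx":0,"dy":0,"dz":0,"ax":0,"ay":0,"az":0,"jaw":5}]' >/dev/null;python3 s.py
```

```text
q [ 0.694  0.331 -0.231  1.011 -0.     0.588] pos [458.2 381.2 101.8] F [-0.   0.3 -1.7] T [-0.018  0.111 -0.052] op 10.6 yaw 96.09 t 31.2
```

```bash
python3 -m crank '[{"dx":0,"dy":0,"dz":-0.25,"ax":0,"ay":0,"az":0,"jaw":5},{"dx":0,"dy":0,"dz":-0.06,"ax":0,"ay":0,"az":0,"jaw":5},{"dx":0,"dy":0,"dz":0,"ax":0,"ay":0,"az":0,"jaw":5}]' >/dev/null;python3 s.py
python3 -m crank '[{"dx":0,"dy":0,"dz":-0.05,"ax":0,"ay":0,"az":0,"jaw":5},{"dx":0,"dy":0,"dz":0,"ax":0,"ay":0,"az":0,"jaw":5}]' >/dev/null;python3 s.py
```

```text
q [ 0.694  0.336 -0.239  0.996 -0.     0.588] pos [459.  382.1  95.7] F [-0.4 -0.3 -1.8] T [0.021 0.044 0.024] op 10.8 yaw 96.11 t 31.5
q [ 0.694  0.337 -0.241  0.993 -0.     0.588] pos [459.  382.2  94.5] F [ 1.   0.1 -1.5] T [-0.045  0.078 -0.011] op 10.4 yaw 96.12 t 31.7
```

```bash
python3 -m crank '[{"dx":0,"dy":0,"dz":-0.06,"ax":0,"ay":0,"az":0,"jaw":5},{"dx":0,"dy":0,"dz":0,"ax":0,"ay":0,"az":0,"jaw":5}]' >/dev/null;python3 s.py
python3 -m crank '[{"dx":0,"dy":0,"dz":0,"ax":0,"ay":0,"az":0,"jaw":35},{"dx":0,"dy":0,"dz":0,"ax":0,"ay":0,"az":0,"jaw":35},{"dx":0,"dy":0,"dz":0.8,"ax":0,"ay":0,"az":0,"jaw":35},{"dx":0,"dy":0,"dz":1,"ax":0,"ay":0,"az":0,"jaw":35},{"dx":0,"dy":0,"dz":1,"ax":0,"ay":0,"az":-1,"jaw":70}]' >/dev/null
python3 -m crank '[{"dx":0,"dy":0,"dz":1,"ax":0,"ay":0,"az":-1,"jaw":70},{"dx":0,"dy":0,"dz":1,"ax":0,"ay":0,"az":-1,"jaw":70},{"dx":0,"dy":-0.2,"dz":0,"ax":0,"ay":0,"az":-1,"jaw":70},{"dx":0,"dy":-0.2,"dz":0,"ax":0,"ay":0,"az":-1,"jaw":70},{"dx":0,"dy":-0.2,"dz":0,"ax":0,"ay":0,"az":-1,"jaw":70}]' >/dev/null
python3 s.py
python3 - <<'E'
from h import *
c=cam('top');save(c,'t8.png');d=cam('side');save(d,'s8.png')
for c in(c,d):
    P=pts(c);x,y,z=P[...,0],P[...,1],P[...,2]
    H,S,V=cv2.split(cv2.cvtColor(c['img'],cv2.COLOR_RGB2HSV))
    k=(z>99)&(z<114)&(abs(y+107)<130)&(abs(x-657)<18); p=P[k]
    print('bar',len(p),np.polyfit(p[:,1]+107,p[:,0],1).round(4),p[:,2].mean(),np.percentile(p[:,0],[5,95]))
    k=(z>95)&(z<115)&(abs(y+107)<190)&(abs(x-657)<25);print('ends',np.percentile(y[k],[0.5,99.5]))
    for nm,X,Y,a in(('L',480.3,100.8,6.3),('R',512.5,-125.5,-7.5)):
        a=np.radians(a)
        for s in(1,-1):
            bx,by=X-s*50*np.sin(a),Y+s*50*np.cos(a)
            k=(z>53)&(z<66)&(np.hypot(x-bx,y-by)<34); p=P[k][:,:2].astype(np.float32)
            if len(p)>30: r=cv2.minAreaRect(p); print(nm,s,len(p),(round(bx,1),round(by,1)),np.round(r[0],1),np.round(r[1],1),round(r[2],1),p.mean(0).round(1))
    k=((H<8)|(H>172))&(S>120)&(V>60)&(abs(x-500)<90)&(abs(y-390)<80)&(z>15)&(z<60)
    for i in((x<500),(x>500)): p=P[k&i];len(p) and print('tab',len(p),p.mean(0).round(1),p[:,2].max())
E
```

```text
q [ 0.694  0.337 -0.242  0.99  -0.     0.588] pos [459.1 382.3  93.3] F [-0.7  0.   0.7] T [-0.03   0.123  0.046] op 10.5 yaw 96.11 t 31.9
q [ 0.675  0.257 -0.078  1.235 -0.     1.2  ] pos [459.  367.1 213.2] F [ 0.4 -1.1  0.1] T [-0.034 -0.013  0.001] op 70.3 yaw 59.87 t 32.9
bar 478 [-1.830000e-02  6.559949e+02] 105.53120072693636 [649.50398823 665.13121258]
ends [-273.90403195   56.02027648]
L 1 240 (np.float64(474.8), np.float64(150.5)) [473.9 148. ] [43.9 60.5] 7.7 [473.4 150.6]
L -1 239 (np.float64(485.8), np.float64(51.1)) [485.   53.8] [44.1 59.4] 7.2 [484.6  52.9]
R 1 230 (np.float64(519.0), np.float64(-75.9)) [518.9 -79.3] [60.4 44. ] 82.8 [518.2 -77.8]
R -1 233 (np.float64(506.0), np.float64(-175.1)) [ 507.  -173.2] [61.3 43.3] 80.8 [ 506.6 -173.3]
tab 7 [460.4 376.6  39.4] 46.11155876291468
tab 27 [538.  389.1  38.6] 46.785672778852586
bar 320 [-1.260000e-02  6.529524e+02] 104.6371489892039 [646.30038244 660.24694049]
ends [-271.5759345    57.36344306]
L -1 147 (np.float64(485.8), np.float64(51.1)) [484.   48.4] [47.3 44.3] 4.2 [482.5  51. ]
R 1 159 (np.float64(519.0), np.float64(-75.9)) [514.6 -77.2] [54.  50.6] 66.9 [516.7 -76.2]
R -1 166 (np.float64(506.0), np.float64(-175.1)) [ 504.7 -172.9] [56.3 50.8] 87.1 [ 504.8 -170.7]
tab 38 [455.4 382.1  33. ] 46.124051752484206
tab 34 [535.5 390.9  33.7] 46.4418611192026
```

```bash
python3 -m crank '[{"dx":0,"dy":-0.92,"dz":0,"ax":0,"ay":0,"az":-1,"jaw":70},{"dx":0,"dy":-0.92,"dz":0,"ax":0,"ay":0,"az":-1,"jaw":70},{"dx":0.1,"dy":-0.92,"dz":0,"ax":0,"ay":0,"az":-1,"jaw":70},{"dx":0.1,"dy":-0.92,"dz":0,"ax":0,"ay":0,"az":-1,"jaw":70},{"dx":0.1,"dy":-0.92,"dz":0,"ax":0,"ay":0,"az":-1,"jaw":70}]' >/dev/null
python3 -m crank '[{"dx":0.1,"dy":-0.92,"dz":0,"ax":0,"ay":0,"az":-1,"jaw":70},{"dx":0.1,"dy":-0.92,"dz":0,"ax":0,"ay":0,"az":-1,"jaw":70},{"dx":0.1,"dy":-0.92,"dz":0,"ax":0,"ay":0,"az":-1,"jaw":70},{"dx":0,"dy":-0.92,"dz":0,"ax":0,"ay":0,"az":-0.8,"jaw":70},{"dx":0,"dy":0,"dz":0,"ax":0,"ay":0,"az":0,"jaw":70}]' >/dev/null
python3 s.py
```

```text
q [ 0.323  0.094 -0.275  1.202 -0.     1.767] pos [473.9 158.4 213. ] F [ 0.3  0.2 -0.6] T [ 0.034 -0.007 -0.024] op 69.8 yaw 7.24 t 34.0
```

```bash
python3 -m crank '[{"dx":0,"dy":0.04,"dz":-0.9,"ax":0,"ay":0,"az":0,"jaw":70},{"dx":0,"dy":0,"dz":-1,"ax":0,"ay":0,"az":0,"jaw":70},{"dx":0,"dy":0,"dz":-1,"ax":0,"ay":0,"az":0,"jaw":70},{"dx":0,"dy":0,"dz":-1,"ax":0,"ay":0,"az":0,"jaw":70},{"dx":0,"dy":0,"dz":-0.45,"ax":0,"ay":0,"az":0,"jaw":70}]' >/dev/null
python3 s.py
python3 -m crank '[{"dx":0,"dy":0,"dz":0,"ax":0,"ay":0,"az":0,"jaw":38},{"dx":0,"dy":0,"dz":0,"ax":0,"ay":0,"az":0,"jaw":38},{"dx":0,"dy":0,"dz":0,"ax":0,"ay":0,"az":0,"jaw":38},{"dx":0,"dy":0,"dz":0,"ax":0,"ay":0,"az":0,"jaw":38},{"dx":0,"dy":0,"dz":0,"ax":0,"ay":0,"az":0,"jaw":38}]' 
python3 s.py
```

```text
q [ 0.329  0.162 -0.452  0.96   0.     1.769] pos [472.9 161.5 101.9] F [ 0.2 -0.5  0.3] T [-0.066  0.016  0.021] op 69.9 yaw 7.5 t 34.5
t: 35.0
position: [474.3, 161.3, 104.9]
tool_rot: [[-0.127, 0.992, 0.001], [0.992, 0.127, 0.001], [0.0, 0.001, -1.0]]
contact_force: [-0.2, -0.2, 2.4]
opening: 0.507
finger_force: 61.5
q [ 0.328  0.159 -0.448  0.962  0.     1.771] pos [474.3 161.3 104.9] F [-0.2 -0.2  2.4] T [-0.037  0.091  0.005] op 43.3 yaw 7.32 t 35.0
```

```bash
python3 -m crank '[{"dx":0,"dy":0,"dz":0.5,"ax":0,"ay":0,"az":0,"jaw":38},{"dx":0,"dy":0,"dz":1,"ax":0,"ay":0,"az":0,"jaw":38},{"dx":0,"dy":0,"dz":1,"ax":0,"ay":0,"az":0,"jaw":38},{"dx":0,"dy":0,"dz":1,"ax":0,"ay":0,"az":0,"jaw":38},{"dx":0,"dy":0,"dz":1,"ax":0,"ay":0,"az":0,"jaw":38}]' >/dev/null
python3 -m crank '[{"dx":0,"dy":0,"dz":1,"ax":0,"ay":0,"az":0,"jaw":38},{"dx":0,"dy":-0.7,"dz":0,"ax":0,"ay":0,"az":-0.13,"jaw":38},{"dx":0.8,"dy":-0.7,"dz":0,"ax":0,"ay":0,"az":-0.13,"jaw":38},{"dx":0.8,"dy":-0.7,"dz":0,"ax":0,"ay":0,"az":-0.13,"jaw":38},{"dx":0.8,"dy":-0.7,"dz":0,"ax":0,"ay":0,"az":-0.13,"jaw":38}]' >/dev/null
python3 s.py
python3 -m crank '[{"dx":0.8,"dy":-0.7,"dz":0,"ax":0,"ay":0,"az":-0.13,"jaw":38},{"dx":0.8,"dy":-0.7,"dz":0,"ax":0,"ay":0,"az":-0.13,"jaw":38},{"dx":0.8,"dy":-0.7,"dz":0,"ax":0,"ay":0,"az":-0.13,"jaw":38},{"dx":0.8,"dy":-0.7,"dz":0,"ax":0,"ay":0,"az":-0.13,"jaw":38},{"dx":0.8,"dy":-0.5,"dz":0,"ax":0,"ay":0,"az":0,"jaw":38}]' >/dev/null
python3 -m crank '[{"dx":0.5,"dy":0,"dz":0,"ax":0,"ay":0,"az":0,"jaw":38},{"dx":0,"dy":0,"dz":0,"ax":0,"ay":0,"az":0,"jaw":38},{"dx":0,"dy":0,"dz":0,"ax":0,"ay":0,"az":0,"jaw":38}]' >/dev/null
python3 s.py
python3 - <<'E'
from h import *
c=cam('top');save(c,'t9.png');d=cam('side');save(d,'s9.png')
a=cv2.imread('pics/s9.png')[100:260,170:400];b=cv2.imread('pics/t9.png')[110:260,180:410]
cv2.imwrite('pics/v9.png',cv2.resize(np.vstack([a,b]),None,fx=1.9,fy=1.9,interpolation=cv2.INTER_CUBIC))
E
```

```text
q [ 0.168  0.163 -0.129  1.277  0.     1.665] pos [534.4  90.4 242.9] F [ 0.6 -0.1 -1.2] T [ 0.045 -0.03   0.041] op 42.8 yaw 4.18 t 36.0
q [0.013 0.363 0.129 1.337 0.    1.565] pos [646.1   8.6 241.9] F [-0.6  0.6 -0.5] T [0.032 0.007 0.043] op 43.1 yaw 1.07 t 36.8
```

View pics/v9.png

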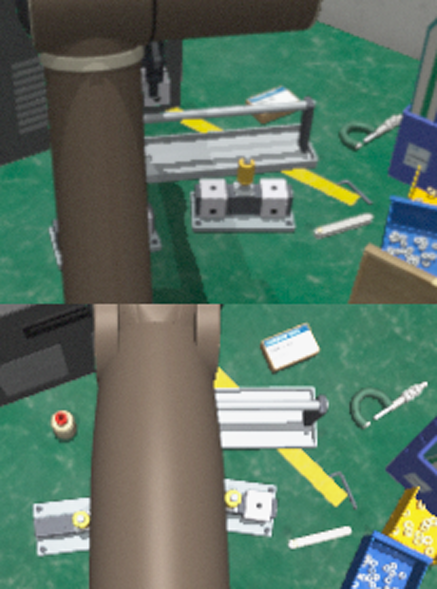

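```bash
python3 -m crank '[{"dx":0.36,"dy":0,"dz":0,"ax":0,"ay":0,"az":0,"jaw":38},{"dx":0,"dy":0,"dz":-0.7,"ax":0,"ay":0,"az":0,"jaw":38},{"dx":0,"dy":0,"dz":-0.7,"ax":0,"ay":0,"az":0,"jaw":38},{"dx":0,"dy":0,"dz":-0.2,"ax":0,"ay":0,"az":0,"jaw":38},{"dx":0,"dy":0,"dz":0,"ax":0,"ay":0,"az":0,"jaw":38}]' >/dev/null;python3 s.py
python3 -m crank '[{"dx":0,"dy":0,"dz":-0.5,"ax":0,"ay":0,"az":0,"jaw":38},{"dx":0,"dy":0,"dz":-0.5,"ax":0,"ay":0,"az":0,"jaw":38},{"dx":0,"dy":0,"dz":-0.5,"ax":0,"ay":0,"az":0,"jaw":38},{"dx":0,"dy":0,"dz":0,"ax":0,"ay":0,"az":0,"jaw":38},{"dx":0,"dy":0,"dz":0,"ax":0,"ay":0,"az":0,"jaw":38}]' >/dev/null;python3 s.py
```

```text
q [0.013 0.39  0.077 1.26  0.    1.565] pos [655.    8.8 200.9] F [-0.7  0.4 -0.7] T [ 0.009 -0.026 -0.035] op 43.1 yaw 1.09 t 37.4
q [0.013 0.402 0.012 1.182 0.    1.565] pos [655.1   8.6 163.5] F [ 0.   0.6 -0.5] T [0.01 0.02 0.03] op 42.9 yaw 1.07 t 37.9
```

```bash
python3 -m crank '[{"dx":0,"dy":0,"dz":-0.1,"ax":0,"ay":0,"az":0,"jaw":38},{"dx":0,"dy":0,"dz":0,"ax":0,"ay":0,"az":0,"jaw":38}]' >/dev/null;python3 s.py
python3 -m crank '[{"dx":0,"dy":0,"dz":-0.06,"ax":0,"ay":0,"az":0,"jaw":38},{"dx":0,"dy":0,"dz":0,"ax":0,"ay":0,"az":0,"jaw":38}]' >/dev/null;python3 s.py
python3 -m crank '[{"dx":0,"dy":0,"dz":-0.04,"ax":0,"ay":0,"az":0,"jaw":38},{"dx":0,"dy":0,"dz":0,"ax":0,"ay":0,"az":0,"jaw":38}]' >/dev/null;python3 s.py
```

```text
q [ 0.013  0.402  0.009  1.177 -0.     1.565] pos [655.6   8.6 161.8] F [-0.2 -0.5 -1.3] T [-0.014  0.07  -0.031] op 43.0 yaw 1.07 t 38.1
q [ 0.013  0.403  0.006  1.173 -0.     1.565] pos [655.4   8.6 160.1] F [-0.6  0.9 -1.8] T [ 0.008 -0.039  0.047] op 43.2 yaw 1.07 t 38.3
q [ 0.013  0.404  0.004  1.171 -0.     1.565] pos [655.4   8.6 159. ] F [ 0.2 -0.  -1.2] T [ 0.015 -0.032  0.025] op 43.2 yaw 1.07 t 38.5
```

```bash
python3 -m crank '[{"dx":0,"dy":0,"dz":-0.04,"ax":0,"ay":0,"az":0,"jaw":38},{"dx":0,"dy":0,"dz":0,"ax":0,"ay":0,"az":0,"jaw":38}]' >/dev/null;python3 s.py
python3 -m crank '[{"dx":0,"dy":0,"dz":-0.04,"ax":0,"ay":0,"az":0,"jaw":38},{"dx":0,"dy":0,"dz":0,"ax":0,"ay":0,"az":0,"jaw":38}]' >/dev/null;python3 s.py
python3 -m crank '[{"dx":0,"dy":0,"dz":-0.04,"ax":0,"ay":0,"az":0,"jaw":38},{"dx":0,"dy":0,"dz":0,"ax":0,"ay":0,"az":0,"jaw":38}]' >/dev/null;python3 s.py
```

```text
q [ 0.013  0.403  0.003  1.17  -0.     1.565] pos [655.4   8.6 158.9] F [-2.6  0.8  3.7] T [-0.048  0.409 -0.02 ] op 43.1 yaw 1.07 t 38.7
q [ 0.013  0.403  0.002  1.169 -0.     1.565] pos [655.4   8.6 158.8] F [-4.5  0.3  9.9] T [-0.06   0.805 -0.024] op 43.0 yaw 1.07 t 38.9
q [ 0.013  0.402  0.002  1.168 -0.     1.565] pos [655.4   8.6 158.8] F [-7.2  0.3 13.6] T [-0.093  1.231 -0.088] op 43.3 yaw 1.07 t 39.1
```

```bash
python3 -m crank '[{"dx":0,"dy":0,"dz":0,"ax":0,"ay":0,"az":0,"jaw":65},{"dx":0,"dy":0,"dz":0,"ax":0,"ay":0,"az":0,"jaw":65},{"dx":0,"dy":0,"dz":0.6,"ax":0,"ay":0,"az":0,"jaw":65},{"dx":0,"dy":0,"dz":1,"ax":0,"ay":0,"az":0,"jaw":65},{"dx":0,"dy":0,"dz":1,"ax":0,"ay":0,"az":0,"jaw":65}]' >/dev/null;python3 s.py
python3 -m crank '[{"dx":0,"dy":0,"dz":0.2,"ax":0,"ay":0,"az":0,"jaw":65},{"dx":-0.95,"dy":0.2,"dz":0,"ax":0,"ay":0,"az":0.15,"jaw":70},{"dx":-0.95,"dy":0.2,"dz":0,"ax":0,"ay":0,"az":0.15,"jaw":70},{"dx":-0.95,"dy":0.2,"dz":0,"ax":0,"ay":0,"az":0.15,"jaw":70},{"dx":-0.95,"dy":0.2,"dz":0,"ax":0,"ay":0,"az":0.15,"jaw":70}]' >/dev/null
python3 -m crank '[{"dx":-0.95,"dy":0.2,"dz":0,"ax":0,"ay":0,"az":0.15,"jaw":70},{"dx":-0.95,"dy":0.2,"dz":0,"ax":0,"ay":0,"az":0.15,"jaw":70},{"dx":-0.95,"dy":0.15,"dz":0,"ax":0,"ay":0,"az":0.1,"jaw":70},{"dx":0,"dy":0,"dz":0,"ax":0,"ay":0,"az":0,"jaw":70},{"dx":0,"dy":0,"dz":0,"ax":0,"ay":0,"az":0,"jaw":70}]' >/dev/null;python3 s.py
python3 - <<'E'
from h import *
c=cam('top');save(c,'t10.png');d=cam('side');save(d,'s10.png')
a=cv2.imread('pics/s10.png')[100:260,170:400];b=cv2.imread('pics/t10.png')[110:260,180:410]
cv2.imwrite('pics/v10.png',cv2.resize(np.vstack([a,b]),None,fx=1.9,fy=1.9,interpolation=cv2.INTER_CUBIC))
E
```

```text
q [0.013 0.385 0.114 1.301 0.    1.565] pos [655.1   8.6 220.7] F [-0.4 -0.3  0.2] T [0.001 0.017 0.039] op 64.8 yaw 1.07 t 39.6
q [ 0.087  0.073 -0.27   1.228 -0.     1.534] pos [489.   42.4 225.6] F [ 0.7  0.3 -1.1] T [-0.05   0.008 -0.035] op 69.9 yaw 7.08 t 40.6
```

View pics/v10.png

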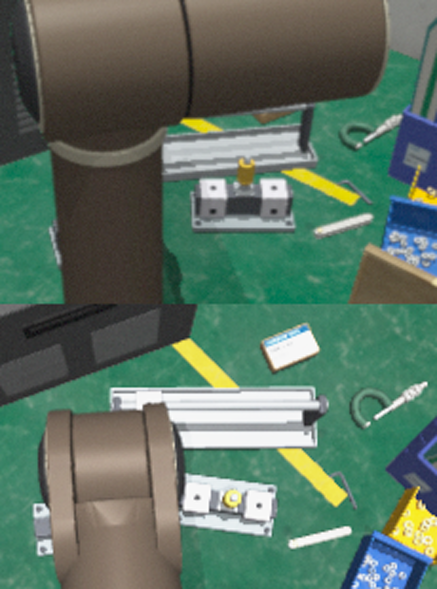

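```bash
python3 -m crank '[{"dx":-0.1,"dy":-0.04,"dz":-0.9,"ax":0,"ay":0,"az":0.02,"jaw":70},{"dx":0,"dy":0,"dz":-1,"ax":0,"ay":0,"az":0,"jaw":70},{"dx":0,"dy":0,"dz":-1,"ax":0,"ay":0,"az":0,"jaw":70},{"dx":0,"dy":0,"dz":-1,"ax":0,"ay":0,"az":0,"jaw":70},{"dx":0,"dy":0,"dz":-0.9,"ax":0,"ay":0,"az":0,"jaw":70}]' >/dev/null
python3 s.py
python3 -m crank '[{"dx":0,"dy":0,"dz":0,"ax":0,"ay":0,"az":0,"jaw":38},{"dx":0,"dy":0,"dz":0,"ax":0,"ay":0,"az":0,"jaw":38},{"dx":0,"dy":0,"dz":0,"ax":0,"ay":0,"az":0,"jaw":38},{"dx":0,"dy":0,"dz":0,"ax":0,"ay":0,"az":0,"jaw":38},{"dx":0,"dy":0,"dz":0,"ax":0,"ay":0,"az":0,"jaw":38}]' >/dev/null
python3 s.py
```

```text
q [ 0.084  0.14  -0.473  0.959 -0.     1.53 ] pos [487.2  41.1 104.4] F [0.1 0.2 0.6] T [ 0.002  0.034 -0.023] op 69.7 yaw 7.17 t 41.2
q [ 0.085  0.136 -0.471  0.962 -0.     1.53 ] pos [487.2  41.4 106.9] F [ 0.6 -0.7 -0.4] T [-0.001 -0.011 -0.023] op 43.1 yaw 7.19 t 41.7
```

```bash
python3 -m crank '[{"dx":0,"dy":0,"dz":0.5,"ax":0,"ay":0,"az":0,"jaw":38},{"dx":0,"dy":0,"dz":1,"ax":0,"ay":0,"az":0,"jaw":38},{"dx":0,"dy":0,"dz":1,"ax":0,"ay":0,"az":0,"jaw":38},{"dx":0,"dy":0,"dz":1,"ax":0,"ay":0,"az":0,"jaw":38},{"dx":0,"dy":0,"dz":1,"ax":0,"ay":0,"az":0,"jaw":38}]' >/dev/null
python3 -m crank '[{"dx":0,"dy":0,"dz":0.8,"ax":0,"ay":0,"az":0,"jaw":38},{"dx":0.84,"dy":-0.62,"dz":0,"ax":0,"ay":0,"az":-0.13,"jaw":38},{"dx":0.84,"dy":-0.62,"dz":0,"ax":0,"ay":0,"az":-0.13,"jaw":38},{"dx":0.84,"dy":-0.62,"dz":0,"ax":0,"ay":0,"az":-0.13,"jaw":38},{"dx":0.84,"dy":-0.62,"dz":0,"ax":0,"ay":0,"az":-0.13,"jaw":38}]' >/dev/null
python3 -m crank '[{"dx":0.84,"dy":-0.62,"dz":0,"ax":0,"ay":0,"az":-0.13,"jaw":38},{"dx":0.84,"dy":-0.62,"dz":0,"ax":0,"ay":0,"az":-0.13,"jaw":38},{"dx":0.84,"dy":-0.62,"dz":0,"ax":0,"ay":0,"az":-0.13,"jaw":38},{"dx":0.84,"dy":-0.62,"dz":0,"ax":0,"ay":0,"az":-0.13,"jaw":38},{"dx":0,"dy":0,"dz":0,"ax":0,"ay":0,"az":0,"jaw":38}]' >/dev/null
python3 -m crank '[{"dx":0,"dy":0,"dz":0,"ax":0,"ay":0,"az":0,"jaw":38},{"dx":0,"dy":0,"dz":0,"ax":0,"ay":0,"az":0,"jaw":38}]' >/dev/null
python3 s.py
```

```text
q [-0.125  0.389  0.16   1.342  0.     1.429] pos [654.  -82.2 239.2] F [-0.3 -0.3 -0.3] T [0.001 0.009 0.042] op 42.6 yaw 0.98 t 43.4
```

```bash
python3 -m crank '[{"dx":0.06,"dy":0,"dz":-0.6,"ax":0,"ay":0,"az":0,"jaw":38},{"dx":0,"dy":0,"dz":-0.7,"ax":0,"ay":0,"az":0,"jaw":38},{"dx":0,"dy":0,"dz":-0.7,"ax":0,"ay":0,"az":0,"jaw":38},{"dx":0,"dy":0,"dz":-0.6,"ax":0,"ay":0,"az":0,"jaw":38},{"dx":0,"dy":0,"dz":-0.4,"ax":0,"ay":0,"az":0,"jaw":38}]' >/dev/null;python3 s.py
python3 -m crank '[{"dx":0,"dy":0,"dz":-0.05,"ax":0,"ay":0,"az":0,"jaw":38},{"dx":0,"dy":0,"dz":0,"ax":0,"ay":0,"az":0,"jaw":38},{"dx":0,"dy":0,"dz":0,"ax":0,"ay":0,"az":0,"jaw":38}]' >/dev/null;python3 s.py
python3 -m crank '[{"dx":0,"dy":0,"dz":-0.05,"ax":0,"ay":0,"az":0,"jaw":38},{"dx":0,"dy":0,"dz":0,"ax":0,"ay":0,"az":0,"jaw":38}]' >/dev/null;python3 s.py
python3 -m crank '[{"dx":0,"dy":0,"dz":-0.04,"ax":0,"ay":0,"az":0,"jaw":38},{"dx":0,"dy":0,"dz":0,"ax":0,"ay":0,"az":0,"jaw":38}]' >/dev/null;python3 s.py
```

```text
q [-0.124  0.412  0.025  1.185  0.     1.429] pos [655.1 -81.9 163.1] F [-0.1 -0.3 -0.5] T [-0.024 -0.019  0.031] op 42.3 yaw 1.0 t 43.9
q [-0.125  0.412  0.027  1.184  0.     1.429] pos [656.5 -82.5 163.5] F [-0.   0.5 -0.3] T [-0.037 -0.014  0.019] op 43.1 yaw 0.97 t 44.2
q [-0.125  0.414  0.024  1.181  0.     1.429] pos [656.4 -82.7 161.5] F [ 0.1 -0.2 -1. ] T [0.011 0.037 0.013] op 42.9 yaw 0.95 t 44.4
q [-0.125  0.414  0.022  1.179 -0.     1.429] pos [656.1 -82.7 160. ] F [ 0.4  0.5 -1.6] T [0.031 0.001 0.045] op 43.0 yaw 0.95 t 44.6
```

```bash
python3 -m crank '[{"dx":0,"dy":0,"dz":-0.04,"ax":0,"ay":0,"az":0,"jaw":38},{"dx":0,"dy":0,"dz":0,"ax":0,"ay":0,"az":0,"jaw":38}]' >/dev/null;python3 s.py
python3 -m crank '[{"dx":0,"dy":0,"dz":-0.04,"ax":0,"ay":0,"az":0,"jaw":38},{"dx":0,"dy":0,"dz":0,"ax":0,"ay":0,"az":0,"jaw":38}]' >/dev/null;python3 s.py
```

```text
q [-0.125  0.414  0.021  1.178  0.     1.429] pos [656.1 -82.7 159.9] F [-2.6  1.1  4.3] T [0.066 0.42  0.018] op 42.9 yaw 0.95 t 44.8
q [-0.125  0.413  0.02   1.176  0.     1.429] pos [656.1 -82.7 159.9] F [-4.  -0.7  9.1] T [0.143 0.861 0.034] op 42.8 yaw 0.95 t 45.0
```

```bash
python3 -m crank '[{"dx":0,"dy":0,"dz":0,"ax":0,"ay":0,"az":0,"jaw":65},{"dx":0,"dy":0,"dz":0,"ax":0,"ay":0,"az":0,"jaw":65},{"dx":0,"dy":0,"dz":0.6,"ax":0,"ay":0,"az":0,"jaw":65},{"dx":0,"dy":0,"dz":1,"ax":0,"ay":0,"az":0,"jaw":65},{"dx":0,"dy":0,"dz":1,"ax":0,"ay":0,"az":0,"jaw":65}]' >/dev/null
python3 -m crank '[{"dx":0,"dy":0,"dz":0.1,"ax":0,"ay":0,"az":0,"jaw":65},{"dx":-0.92,"dy":0.1,"dz":0,"ax":0,"ay":0,"az":-0.23,"jaw":70},{"dx":-0.92,"dy":0.1,"dz":0,"ax":0,"ay":0,"az":-0.23,"jaw":70},{"dx":-0.92,"dy":0.1,"dz":0,"ax":0,"ay":0,"az":-0.23,"jaw":70},{"dx":-0.92,"dy":0.1,"dz":0,"ax":0,"ay":0,"az":-0.23,"jaw":70}]' >/dev/null
python3 -m crank '[{"dx":-0.92,"dy":0.1,"dz":0,"ax":0,"ay":0,"az":-0.23,"jaw":70},{"dx":-0.85,"dy":0.1,"dz":0,"ax":0,"ay":0,"az":-0.25,"jaw":70},{"dx":0,"dy":0,"dz":0,"ax":0,"ay":0,"az":0,"jaw":70},{"dx":0,"dy":0,"dz":0,"ax":0,"ay":0,"az":0,"jaw":70}]' >/dev/null;python3 s.py
python3 - <<'E'
from h import *
for n in('top','side'):
    c=cam(n);save(c,n+'11.png');P=pts(c);x,y,z=P[...,0],P[...,1],P[...,2]
    k=(z>108.5)&(z<122)&(abs(y+107)<140)&(abs(x-655)<28)
    m,l,s,_=cv2.connectedComponentsWithStats(k.astype(np.uint8))
    for i in range(1,m):
        if s[i,4]>25: p=P[l==i];print(n,s[i,4],p.mean(0).round(1),p.min(0).round(0),p.max(0).round(0))
    for nm,m in(('L',(480.3,100.8)),('R',(512.5,-125.5))):
        k=(z>53)&(z<66)&(np.hypot(x-m[0],y-m[1])<80); p=P[k]; len(p) and print(nm,len(p),p.mean(0).round(1))
E
```

```text
q [-0.129  0.136 -0.2    1.234  0.     1.571] pos [520.  -67.7 225.2] F [-0.2 -0.1  0.6] T [-0.028 -0.052 -0.004] op 69.7 yaw -7.42 t 46.4
top 197 [ 6.542e+02 -3.000e-01  1.124e+02] [632. -22. 109.] [677.  18. 119.]
L 288 [478.6 101.7  55.3]
side 77 [655.2 -64.8 112.5] [629. -79. 109.] [678. -52. 116.]
L 27 [469.2 170.   54.4]
R 402 [ 510.8 -123.6   57.2]
```

```bash
python3 -m crank '[{"dx":0,"dy":0.03,"dz":-0.9,"ax":0,"ay":0,"az":0,"jaw":70},{"dx":0,"dy":0,"dz":-1,"ax":0,"ay":0,"az":0,"jaw":70},{"dx":0,"dy":0,"dz":-1,"ax":0,"ay":0,"az":0,"jaw":70},{"dx":0,"dy":0,"dz":-1,"ax":0,"ay":0,"az":0,"jaw":70},{"dx":0,"dy":0,"dz":-0.9,"ax":0,"ay":0,"az":0,"jaw":70}]' >/dev/null
python3 s.py
python3 -m crank '[{"dx":0,"dy":0,"dz":0,"ax":0,"ay":0,"az":0,"jaw":38},{"dx":0,"dy":0,"dz":0,"ax":0,"ay":0,"az":0,"jaw":38},{"dx":0,"dy":0,"dz":0,"ax":0,"ay":0,"az":0,"jaw":38},{"dx":0,"dy":0,"dz":0,"ax":0,"ay":0,"az":0,"jaw":38},{"dx":0,"dy":0,"dz":0,"ax":0,"ay":0,"az":0,"jaw":38}]' >/dev/null
python3 s.py
```

```text
q [-0.128  0.204 -0.396  0.972  0.     1.573] pos [520.6 -67.  103.9] F [0.7 0.2 0.1] T [-0.01  -0.01   0.007] op 70.1 yaw -7.43 t 47.0
q [-0.128  0.2   -0.394  0.975 -0.     1.573] pos [520.4 -67.  106.5] F [ 0.7  0.7 -0.9] T [-0.003 -0.038  0.038] op 42.5 yaw -7.45 t 47.5
```

```bash
python3 -m crank '[{"dx":0,"dy":0,"dz":0.5,"ax":0,"ay":0,"az":0,"jaw":38},{"dx":0,"dy":0,"dz":1,"ax":0,"ay":0,"az":0,"jaw":38},{"dx":0,"dy":0,"dz":1,"ax":0,"ay":0,"az":0,"jaw":38},{"dx":0,"dy":0,"dz":1,"ax":0,"ay":0,"az":0,"jaw":38},{"dx":0,"dy":0,"dz":1,"ax":0,"ay":0,"az":0,"jaw":38}]' >/dev/null
python3 -m crank '[{"dx":0,"dy":0,"dz":0.8,"ax":0,"ay":0,"az":0,"jaw":38},{"dx":0.78,"dy":-0.37,"dz":0,"ax":0,"ay":0,"az":0.2,"jaw":38},{"dx":0.78,"dy":-0.37,"dz":0,"ax":0,"ay":0,"az":0.2,"jaw":38},{"dx":0.78,"dy":-0.37,"dz":0,"ax":0,"ay":0,"az":0.2,"jaw":38},{"dx":0.78,"dy":-0.37,"dz":0,"ax":0,"ay":0,"az":0.2,"jaw":38}]' >/dev/null
python3 -m crank '[{"dx":0.78,"dy":-0.37,"dz":0,"ax":0,"ay":0,"az":0.2,"jaw":38},{"dx":0.78,"dy":-0.37,"dz":0,"ax":0,"ay":0,"az":0.2,"jaw":38},{"dx":0.78,"dy":-0.37,"dz":0,"ax":0,"ay":0,"az":0.2,"jaw":38},{"dx":0,"dy":0,"dz":0,"ax":0,"ay":0,"az":0,"jaw":38},{"dx":0,"dy":0,"dz":0,"ax":0,"ay":0,"az":0,"jaw":38}]' >/dev/null
python3 -m crank '[{"dx":0,"dy":0,"dz":0,"ax":0,"ay":0,"az":0,"jaw":38}]' >/dev/null
python3 s.py
```

```text
q [-0.198  0.408  0.187  1.349  0.     1.357] pos [ 655.7 -131.4  238.7] F [ 0.   0.1 -1.3] T [-0.001  0.01   0.014] op 42.9 yaw 0.94 t 49.1
```

```bash
python3 -m crank '[{"dx":0.02,"dy":0,"dz":-0.6,"ax":0,"ay":0,"az":0,"jaw":38},{"dx":0,"dy":0,"dz":-0.7,"ax":0,"ay":0,"az":0,"jaw":38},{"dx":0,"dy":0,"dz":-0.7,"ax":0,"ay":0,"az":0,"jaw":38},{"dx":0,"dy":0,"dz":-0.6,"ax":0,"ay":0,"az":0,"jaw":38},{"dx":0,"dy":0,"dz":-0.4,"ax":0,"ay":0,"az":0,"jaw":38}]' >/dev/null
python3 -m crank '[{"dx":0,"dy":0,"dz":-0.08,"ax":0,"ay":0,"az":0,"jaw":38},{"dx":0,"dy":0,"dz":0,"ax":0,"ay":0,"az":0,"jaw":38},{"dx":0,"dy":0,"dz":0,"ax":0,"ay":0,"az":0,"jaw":38}]' >/dev/null;python3 s.py
python3 -m crank '[{"dx":0,"dy":0,"dz":-0.05,"ax":0,"ay":0,"az":0,"jaw":38},{"dx":0,"dy":0,"dz":0,"ax":0,"ay":0,"az":0,"jaw":38}]' >/dev/null;python3 s.py
python3 -m crank '[{"dx":0,"dy":0,"dz":-0.04,"ax":0,"ay":0,"az":0,"jaw":38},{"dx":0,"dy":0,"dz":0,"ax":0,"ay":0,"az":0,"jaw":38}]' >/dev/null;python3 s.py
python3 -m crank '[{"dx":0,"dy":0,"dz":-0.04,"ax":0,"ay":0,"az":0,"jaw":38},{"dx":0,"dy":0,"dz":0,"ax":0,"ay":0,"az":0,"jaw":38}]' >/dev/null;python3 s.py
```

```text
q [-0.198  0.429  0.049  1.189  0.     1.356] pos [ 657.2 -131.7  162.2] F [ 0.3  0.2 -1.7] T [ 0.022  0.016 -0.017] op 42.9 yaw 0.95 t 49.9
q [-0.198  0.43   0.046  1.186 -0.     1.356] pos [ 657.1 -131.7  160.3] F [ 0.5 -0.6 -1.2] T [0.071 0.023 0.005] op 43.4 yaw 0.95 t 50.1
q [-0.198  0.431  0.045  1.184 -0.     1.356] pos [ 657.1 -131.7  159.4] F [-1.2  0.5  2. ] T [ 0.039  0.056 -0.003] op 42.9 yaw 0.95 t 50.3
q [-0.198  0.43   0.044  1.183 -0.     1.356] pos [ 657.1 -131.7  159.3] F [-3.4  0.1  7. ] T [0.057 0.485 0.005] op 42.7 yaw 0.95 t 50.5
```

```bash
python3 -m crank '[{"dx":0,"dy":0,"dz":0,"ax":0,"ay":0,"az":0,"jaw":65},{"dx":0,"dy":0,"dz":0,"ax":0,"ay":0,"az":0,"jaw":65},{"dx":0,"dy":0,"dz":0.6,"ax":0,"ay":0,"az":0,"jaw":65},{"dx":0,"dy":0,"dz":1,"ax":0,"ay":0,"az":0,"jaw":65},{"dx":0,"dy":0,"dz":1,"ax":0,"ay":0,"az":0,"jaw":65}]' >/dev/null
python3 -m crank '[{"dx":0,"dy":0,"dz":0.1,"ax":0,"ay":0,"az":0,"jaw":65},{"dx":-0.87,"dy":-0.3,"dz":0,"ax":0,"ay":0,"az":-0.2,"jaw":70},{"dx":-0.87,"dy":-0.3,"dz":0,"ax":0,"ay":0,"az":-0.2,"jaw":70},{"dx":-0.87,"dy":-0.3,"dz":0,"ax":0,"ay":0,"az":-0.2,"jaw":70},{"dx":-0.87,"dy":-0.3,"dz":0,"ax":0,"ay":0,"az":-0.2,"jaw":70}]' >/dev/null
python3 -m crank '[{"dx":-0.87,"dy":-0.3,"dz":0,"ax":0,"ay":0,"az":-0.2,"jaw":70},{"dx":-0.87,"dy":-0.3,"dz":0,"ax":0,"ay":0,"az":-0.2,"jaw":70},{"dx":-0.87,"dy":-0.3,"dz":0,"ax":0,"ay":0,"az":-0.2,"jaw":70},{"dx":0,"dy":0,"dz":0,"ax":0,"ay":0,"az":0,"jaw":70},{"dx":0,"dy":0,"dz":0,"ax":0,"ay":0,"az":0,"jaw":70}]' >/dev/null;python3 s.py
```

```text
q [-0.35   0.16  -0.173  1.238  0.     1.351] pos [ 504.5 -184.2  224.8] F [-0.  -0.1 -0.2] T [-0.068 -0.018  0.026] op 70.1 yaw -7.47 t 52.0
```

```bash
python3 -m crank '[{"dx":0.03,"dy":0,"dz":-0.9,"ax":0,"ay":0,"az":0,"jaw":70},{"dx":0,"dy":0,"dz":-1,"ax":0,"ay":0,"az":0,"jaw":70},{"dx":0,"dy":0,"dz":-1,"ax":0,"ay":0,"az":0,"jaw":70},{"dx":0,"dy":0,"dz":-1,"ax":0,"ay":0,"az":0,"jaw":70},{"dx":0,"dy":0,"dz":-0.9,"ax":0,"ay":0,"az":0,"jaw":70}]' >/dev/null
python3 s.py
python3 -m crank '[{"dx":0,"dy":0,"dz":0,"ax":0,"ay":0,"az":0,"jaw":38},{"dx":0,"dy":0,"dz":0,"ax":0,"ay":0,"az":0,"jaw":38},{"dx":0,"dy":0,"dz":0,"ax":0,"ay":0,"az":0,"jaw":38},{"dx":0,"dy":0,"dz":0,"ax":0,"ay":0,"az":0,"jaw":38},{"dx":0,"dy":0,"dz":0,"ax":0,"ay":0,"az":0,"jaw":38}]' >/dev/null
python3 s.py
```

```text
q [-0.348  0.228 -0.366  0.977  0.     1.351] pos [ 506.  -183.7  103.5] F [ 0.9 -0.3  0.1] T [ 0.038  0.009 -0.055] op 69.9 yaw -7.39 t 52.5
q [-0.349  0.224 -0.364  0.981  0.     1.351] pos [ 505.9 -184.3  106.2] F [ 0.  -0.5 -0.8] T [-0.019  0.04  -0.033] op 43.0 yaw -7.44 t 53.0
```

```bash
python3 -m crank '[{"dx":0,"dy":0,"dz":0.5,"ax":0,"ay":0,"az":0,"jaw":38},{"dx":0,"dy":0,"dz":1,"ax":0,"ay":0,"az":0,"jaw":38},{"dx":0,"dy":0,"dz":1,"ax":0,"ay":0,"az":0,"jaw":38},{"dx":0,"dy":0,"dz":1,"ax":0,"ay":0,"az":0,"jaw":38},{"dx":0,"dy":0,"dz":1,"ax":0,"ay":0,"az":0,"jaw":38}]' >/dev/null
python3 -m crank '[{"dx":0,"dy":0,"dz":0.8,"ax":0,"ay":0,"az":0,"jaw":38},{"dx":0.87,"dy":-0.21,"dz":0,"ax":0,"ay":0,"az":0.2,"jaw":38},{"dx":0.87,"dy":-0.21,"dz":0,"ax":0,"ay":0,"az":0.2,"jaw":38},{"dx":0.87,"dy":-0.21,"dz":0,"ax":0,"ay":0,"az":0.2,"jaw":38},{"dx":0.87,"dy":-0.21,"dz":0,"ax":0,"ay":0,"az":0.2,"jaw":38}]' >/dev/null
python3 -m crank '[{"dx":0.87,"dy":-0.21,"dz":0,"ax":0,"ay":0,"az":0.2,"jaw":38},{"dx":0.87,"dy":-0.21,"dz":0,"ax":0,"ay":0,"az":0.2,"jaw":38},{"dx":0.87,"dy":-0.21,"dz":0,"ax":0,"ay":0,"az":0.2,"jaw":38},{"dx":0,"dy":0,"dz":0,"ax":0,"ay":0,"az":0,"jaw":38},{"dx":0,"dy":0,"dz":0,"ax":0,"ay":0,"az":0,"jaw":38}]' >/dev/null
python3 -m crank '[{"dx":0,"dy":0,"dz":0,"ax":0,"ay":0,"az":0,"jaw":38}]' >/dev/null
python3 s.py
```

```text
q [-0.324  0.458  0.26   1.373 -0.     1.23 ] pos [ 656.9 -220.8  238.5] F [-0.5 -0.1 -1.3] T [ 0.021  0.013 -0.057] op 43.0 yaw 0.93 t 54.6
```

```bash
python3 -m crank '[{"dx":0.02,"dy":0,"dz":-0.6,"ax":0,"ay":0,"az":0,"jaw":38},{"dx":0,"dy":0,"dz":-0.7,"ax":0,"ay":0,"az":0,"jaw":38},{"dx":0,"dy":0,"dz":-0.7,"ax":0,"ay":0,"az":0,"jaw":38},{"dx":0,"dy":0,"dz":-0.6,"ax":0,"ay":0,"az":0,"jaw":38},{"dx":0,"dy":0,"dz":-0.4,"ax":0,"ay":0,"az":0,"jaw":38}]' >/dev/null
python3 -m crank '[{"dx":0,"dy":0,"dz":-0.08,"ax":0,"ay":0,"az":0,"jaw":38},{"dx":0,"dy":0,"dz":0,"ax":0,"ay":0,"az":0,"jaw":38},{"dx":0,"dy":0,"dz":0,"ax":0,"ay":0,"az":0,"jaw":38}]' >/dev/null;python3 s.py
python3 -m crank '[{"dx":0,"dy":0,"dz":-0.05,"ax":0,"ay":0,"az":0,"jaw":38},{"dx":0,"dy":0,"dz":0,"ax":0,"ay":0,"az":0,"jaw":38}]' >/dev/null;python3 s.py
python3 -m crank '[{"dx":0,"dy":0,"dz":-0.04,"ax":0,"ay":0,"az":0,"jaw":38},{"dx":0,"dy":0,"dz":0,"ax":0,"ay":0,"az":0,"jaw":38}]' >/dev/null;python3 s.py
python3 -m crank '[{"dx":0,"dy":0,"dz":-0.03,"ax":0,"ay":0,"az":0,"jaw":38},{"dx":0,"dy":0,"dz":0,"ax":0,"ay":0,"az":0,"jaw":38}]' >/dev/null;python3 s.py
```

```text
q [-0.324  0.476  0.119  1.213  0.     1.23 ] pos [ 658.4 -221.   162. ] F [ 0.4 -0.1 -1.1] T [-0.012 -0.024 -0.015] op 43.0 yaw 0.95 t 55.4
q [-0.324  0.477  0.116  1.21  -0.     1.23 ] pos [ 658.3 -221.   160.1] F [ 0.2  0.  -0.3] T [-0.069 -0.026  0.03 ] op 43.0 yaw 0.95 t 55.6
q [-0.324  0.477  0.115  1.208  0.     1.23 ] pos [ 658.3 -221.   159. ] F [-0.4 -0.2  2.6] T [0.026 0.065 0.074] op 43.1 yaw 0.95 t 55.8
q [-0.324  0.477  0.114  1.207  0.     1.23 ] pos [ 658.3 -221.   159. ] F [-1.7  0.5  5. ] T [0.166 0.295 0.01 ] op 43.1 yaw 0.95 t 56.0
```

Release, retreat upward and away, then check everything.

```bash
python3 -m crank '[{"dx":0,"dy":0,"dz":0,"ax":0,"ay":0,"az":0,"jaw":65},{"dx":0,"dy":0,"dz":0,"ax":0,"ay":0,"az":0,"jaw":65},{"dx":0,"dy":0,"dz":0.6,"ax":0,"ay":0,"az":0,"jaw":65},{"dx":0,"dy":0,"dz":1,"ax":0,"ay":0,"az":0,"jaw":65},{"dx":0,"dy":0,"dz":1,"ax":0,"ay":0,"az":0,"jaw":65}]' >/dev/null
python3 -m crank '[{"dx":0,"dy":0,"dz":1,"ax":0,"ay":0,"az":0,"jaw":65},{"dx":-0.9,"dy":-0.3,"dz":0.8,"ax":0,"ay":0,"az":0,"jaw":65},{"dx":-0.9,"dy":-0.6,"dz":0,"ax":0,"ay":0,"az":0,"jaw":65},{"dx":-1,"dy":-0.8,"dz":0,"ax":0,"ay":0,"az":0,"jaw":65},{"dx":-1,"dy":-0.8,"dz":0,"ax":0,"ay":0,"az":0,"jaw":65}]' >/dev/null
python3 -m crank '[{"dx":-1,"dy":-0.8,"dz":0,"ax":0,"ay":0,"az":0,"jaw":65},{"dx":-1,"dy":-0.8,"dz":0,"ax":0,"ay":0,"az":0,"jaw":65},{"dx":-1,"dy":-0.8,"dz":0,"ax":0,"ay":0,"az":0,"jaw":65},{"dx":-1,"dy":-0.8,"dz":0,"ax":0,"ay":0,"az":0,"jaw":65},{"dx":-1,"dy":-0.8,"dz":0,"ax":0,"ay":0,"az":0,"jaw":65}]' >/dev/null
python3 -m crank '[{"dx":-1,"dy":-0.8,"dz":0,"ax":0,"ay":0,"az":0,"jaw":65},{"dx":-1,"dy":-0.8,"dz":0,"ax":0,"ay":0,"az":0,"jaw":65},{"dx":0,"dy":0,"dz":0,"ax":0,"ay":0,"az":0,"jaw":65},{"dx":0,"dy":0,"dz":0,"ax":0,"ay":0,"az":0,"jaw":65}]' >/dev/null
python3 s.py
python3 - <<'E'
from h import *
c=cam('top');save(c,'t12.png');d=cam('side');save(d,'s12.png')
print(tray(c))
P=pts(c);x,y,z=P[...,0],P[...,1],P[...,2]
k=(z>108.5)&(z<122)&(abs(y+107)<145)&(abs(x-655)<28)
m,l,s,_=cv2.connectedComponentsWithStats(k.astype(np.uint8))
for i in range(1,m):
    if s[i,4]>25: p=P[l==i];r=cv2.minAreaRect(p[:,:2].astype(np.float32));print(s[i,4],p.mean(0).round(1),np.round(r[1],0),r[2])
H,S,V=cv2.split(cv2.cvtColor(c['img'],cv2.COLOR_RGB2HSV))
k=((H<8)|(H>172))&(S>120)&(V>60)&(abs(x-500)<90)&(abs(y-390)<80)&(z>15)&(z<60)
for i in((x<500),(x>500)): p=P[k&i];print('tab',len(p),p.mean(0).round(1),p[:,2].max())
for nm,X,Y in(('L',480.3,100.8),('R',512.5,-125.5)):
    k=(H>14)&(H<35)&(S>100)&(V>60)&(np.hypot(x-X,y-Y)<18)&(z>70);print(nm,'nut top',np.percentile(z[k],90))
a=cv2.imread('pics/s12.png')[90:290,80:400];b=cv2.imread('pics/t12.png')[130:270,80:400]
cv2.imwrite('pics/v12.png',cv2.resize(np.vstack([a,b]),None,fx=1.7,fy=1.7,interpolation=cv2.INTER_CUBIC))
E
```

```text
q [-0.83   0.221 -0.004  1.346  0.     0.726] pos [ 387.7 -423.8  267.7] F [ 0.7  1.2 -0.2] T [-0.02  -0.001  0.001] op 65.3 yaw 0.86 t 57.9
(1173, ((534.683349609375, 392.3983154296875), (188.36599731445312, 169.78555297851562), 5.712728500366211))
404 [654.5 -36.4 112.1] [ 45. 111.] 0.44541314244270325
193 [ 657.1 -142.5  112.2] [42. 39.] 0.01932471990585327
201 [ 658.  -210.3  112. ] [43. 43.] 1.4648033380508423
tab 25 [457.7 380.2  38.7] 46.41620098884982
tab 27 [538.  389.1  38.6] 47.34264939272953
L nut top 114.76750772708021
R nut top 114.45278102429776
```

View pics/v12.png

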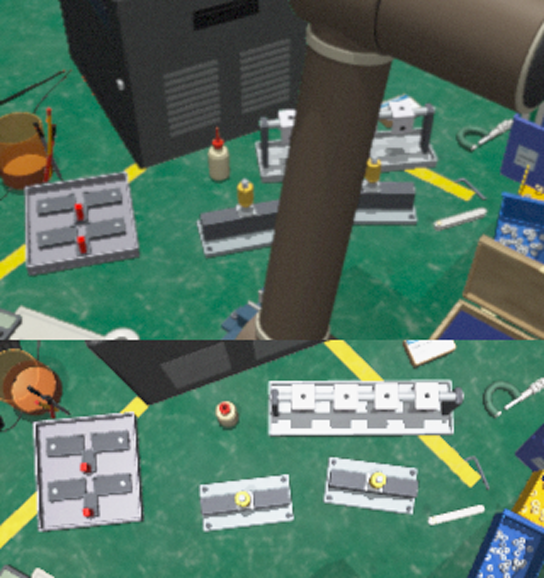

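The picture shows both straps flat in the tray, with their tabs at (85,467) and (88,512). Four brackets hang on the bar at x = 303, 347, 387 and 427. Both nuts are still raised on their studs, and the bottle, hex key and gauge have not moved.

```bash
python3 -c "
from station import *
print(hand_in())"
```

```text
the job is handed in; nothing more can be done
None
```

The job is handed in; no verdict came back. The last pictures show both nuts backed off about 3.6–3.9 rad (pallet on the robot's left is the left-hand thread), both straps flat in the tray and all four brackets astride the bar, with the bottle, hex key and gauge undisturbed.

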